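Calibrate the whiteness meter and load the round test bars window up

TASK

Slide the standard pot along the bench, never lifting or tipping it, from the grey parking ring to inside the black reading ring; let go and, with it standing there, press the meter's calibration button fully down, and later slide the pot back inside the parking ring. Roll every white test bar that is on the rubber board, without picking it up, until its black measuring window faces straight up, and only then lift it across and lay it, window still up, in a cradle of the carrier, one bar to a cradle. The calibration and the bars may be done in either order; leave the pail, the jar and the cup where they stand.

Things in the scene. Friction and masses are not known exactly. Their poses are not given: they have to be found in the camera images.
- board: Rolling board fixed to the bench: flat black rubber floor 280 mm (its x) by 360 mm (its y), floor top 6 mm above the bench, with aluminium rims 6 mm wide standing 10 mm above the floor. Origin: centre of its underside, on the bench top.
- bar1: White-coated round test bar (one of two to four alike), diameter 40 mm, length 60 mm, about 0.2 kg, lying roughly along the board's y. Origin: its middle, on its axis. y: the bar's axis. z: from the axis to its measuring window, a black strip 46 x 14 mm along the round surface; a black line on each end face points to it. Pushed sideways it rolls (20 mm per rad), and stays where left.
- bar2: White-coated round test bar (one of two to four alike), diameter 40 mm, length 60 mm, about 0.2 kg, lying roughly along the board's y. Origin: its middle, on its axis. y: the bar's axis. z: from the axis to its measuring window, a black strip 46 x 14 mm along the round surface; a black line on each end face points to it. Pushed sideways it rolls (20 mm per rad), and stays where left.
- bar3: White-coated round test bar (one of two to four alike), diameter 40 mm, length 60 mm, about 0.2 kg, lying roughly along the board's y. Origin: its middle, on its axis. y: the bar's axis. z: from the axis to its measuring window, a black strip 46 x 14 mm along the round surface; a black line on each end face points to it. Pushed sideways it rolls (20 mm per rad), and stays where left.
- bar4: White-coated round test bar (one of two to four alike), diameter 40 mm, length 60 mm, about 0.2 kg, lying roughly along the board's y. Origin: its middle, on its axis. y: the bar's axis. z: from the axis to its measuring window, a black strip 46 x 14 mm along the round surface; a black line on each end face points to it. Pushed sideways it rolls (20 mm per rad), and stays where left.
- carrier: Fixed aluminium carrier, 300 mm (its x) by 90 mm (its y), plate top 6 mm above the bench, four cradles 72 mm apart along x. A cradle is the 42 mm gap between two pairs of grey ribs (4 mm wide, 12 mm high, 24 mm long, 38 mm apart end to end for the fingers): a bar lies in it on the plate, axis along the carrier's y, 3 mm of play to each rib. Origin: centre of the underside.
- cradle1 (a point): Point on the carrier's plate top at the middle of cradle 1 (at -108 mm along the carrier's x); axes as the carrier's. A bar lying there has its axis 20 mm above this point.
- cradle2 (a point): Point on the carrier's plate top at the middle of cradle 2 (at -36 mm along the carrier's x); axes as the carrier's. A bar lying there has its axis 20 mm above this point.
- cradle3 (a point): Point on the carrier's plate top at the middle of cradle 3 (at +36 mm along the carrier's x); axes as the carrier's. A bar lying there has its axis 20 mm above this point.
- cradle4 (a point): Point on the carrier's plate top at the middle of cradle 4 (at +108 mm along the carrier's x); axes as the carrier's. A bar lying there has its axis 20 mm above this point.
- pot: Low stainless pot with fixed lid, holding the white standard: 94 mm across the lid, lid top 48 mm high, with an upright black round grip on top, 24 mm in diameter, from 50 to 82 mm above the bench. About 0.5 kg. Origin: centre of its underside, on the bench.
- park_mark: Parking mark: plain grey ring printed on the bench, 104 mm inside diameter, with an empty middle; the pot starts inside it. Origin: its centre, on the bench top.
- read_mark: Reading mark: black ring printed on the bench, 104 mm inside diameter, with a dark round measuring glass flush in its middle. Origin: its centre, on the bench top.
- cal_button_top (a point): Centre of the top face of the meter's calibration button, a round grey push button 28 mm in diameter on a black collar, on the top of the white meter box (170 x 130 mm, 48 mm high) near the box's edge towards the robot. With the button up its top is 70 mm above the bench. It is pressed straight down.
- cal_button (a joint): Travel of the calibration button in m: 0 up, 0.006 fully down; a spring returns it; fully down takes 5 N.
- pail: Bystander: closed white plastic pail, 100 mm across, 87 mm high.
- jar: Bystander: glass jar with white cap, 56 mm across, 60 mm high.
- cup: Bystander: open steel cup, 68 mm across, 55 mm high.
There are look-alikes about, which are no part of the job. Leave any green or orange look-alike of the bar2 alone. Leave any orange look-alike of the bar1 alone.

How it is judged:
On the way, in this order (a step that is already met when the one before it is completed fails the run):
1. the pot stands released inside the black reading ring, within 12 mm of its centre (horizontal distance between pot and read_mark below 0.012 m and linear speed of pot below 0.02 m/s and contact force between the fingers and pot below 0.1 N), for 0.2 s.
2. the calibration button is pressed fully down (more than 4.5 mm) with the pot on the reading ring, within 12 mm of its centre (horizontal distance between pot and read_mark below 0.012 m and value of joint cal_button above 0.0045 m), for 0.05 s.
At the end, for the whole second after the job is handed in: Every bar present lies released, at rest, down in a cradle (middle within 12 mm of its middle, axis within 0.2 rad), window within 0.26 rad of straight up; the pot stands upright, released, within 12 mm of the parking ring's centre; the button is up (((horizontal distance between bar1 and cradle1 below 0.012 m and z of bar1 in the frame of cradle1 below 0.025 m) or (horizontal distance between bar1 and cradle2 below 0.012 m and z of bar1 in the frame of cradle2 below 0.025 m) or (horizontal distance between bar1 and cradle3 below 0.012 m and z of bar1 in the frame of cradle3 below 0.025 m) or (horizontal distance between bar1 and cradle4 below 0.012 m and z of bar1 in the frame of cradle4 below 0.025 m)) and angle between each of bar1, bar2, bar3, bar4's own z axis and vertical below 0.26 rad and angle between the y axis of each of bar1, bar2, bar3, bar4 and the y axis of carrier, either way round below 0.2 rad and linear speed of each of bar1, bar2, bar3, bar4, pot below 0.02 m/s and contact force between the fingers and bar1 below 0.1 N and ((horizontal distance between bar2 and cradle1 below 0.012 m and z of bar2 in the frame of cradle1 below 0.025 m) or (horizontal distance between bar2 and cradle2 below 0.012 m and z of bar2 in the frame of cradle2 below 0.025 m) or (horizontal distance between bar2 and cradle3 below 0.012 m and z of bar2 in the frame of cradle3 below 0.025 m) or (horizontal distance between bar2 and cradle4 below 0.012 m and z of bar2 in the frame of cradle4 below 0.025 m)) and contact force between the fingers and bar2 below 0.1 N and ((horizontal distance between bar3 and cradle1 below 0.012 m and z of bar3 in the frame of cradle1 below 0.025 m) or (horizontal distance between bar3 and cradle2 below 0.012 m and z of bar3 in the frame of cradle2 below 0.025 m) or (horizontal distance between bar3 and cradle3 below 0.012 m and z of bar3 in the frame of cradle3 below 0.025 m) or (horizontal distance between bar3 and cradle4 below 0.012 m and z of bar3 in the frame of cradle4 below 0.025 m)) and contact force between the fingers and bar3 below 0.1 N and ((horizontal distance between bar4 and cradle1 below 0.012 m and z of bar4 in the frame of cradle1 below 0.025 m) or (horizontal distance between bar4 and cradle2 below 0.012 m and z of bar4 in the frame of cradle2 below 0.025 m) or (horizontal distance between bar4 and cradle3 below 0.012 m and z of bar4 in the frame of cradle3 below 0.025 m) or (horizontal distance between bar4 and cradle4 below 0.012 m and z of bar4 in the frame of cradle4 below 0.025 m)) and contact force between the fingers and bar4 below 0.1 N and horizontal distance between pot and park_mark below 0.012 m and height (world z) of pot below 0.006 m and angle between pot's own z axis and vertical below 0.1 rad and contact force between the fingers and pot below 0.1 N and value of joint cal_button below 0.002 m); the robot touches nothing.
It fails at once if a bar is picked up (axis more than 60 mm above the bench) while its window is more than 35 degrees (0.6 rad) from up ((height (world z) of bar1 above 0.06 m and angle between bar1's own z axis and vertical above 0.6 rad) or (height (world z) of bar2 above 0.06 m and angle between bar2's own z axis and vertical above 0.6 rad) or (height (world z) of bar3 above 0.06 m and angle between bar3's own z axis and vertical above 0.6 rad) or (height (world z) of bar4 above 0.06 m and angle between bar4's own z axis and vertical above 0.6 rad)).
It fails at once if the pot is lifted more than 12 mm off the bench (height (world z) of pot above 0.012 m).
It fails at once if the pot is tipped more than 0.35 rad (angle between pot's own z axis and vertical above 0.35 rad).
It fails at once if the pail, the jar or the cup is moved more than 40 mm (distance of any of pail, jar, cup from where it was at the start of the episode above 0.04 m).
Of bar1, bar2, bar3, bar4 only 2 to 4 are there at a start; the rules pass over those that are not, and their reading is None.
At some moment in a run one of bar1, bar2, bar3, bar4, pot may be knocked a few centimetres aside while the robot is not near it.
It also fails if it takes over 210 s, if anything falls off the work surface, if the arm or the gripper's body presses on something with over 40 N, if the wrist force passes 120 N, or if a joint passes its speed limit or range.

ROBOT

A 7-joint arm with a two-finger parallel gripper is mounted at the origin on the work surface. World frame = base frame: x ahead of the robot, y to its left, z up, the work surface at z = 0. Lengths are in m, angles in rad, forces in N, time in s.
With the tool pointing down it reaches from about 0.35 to 0.9 m from the base axis. Payload 7.2 kg.
Tool frame: the origin (TCP) lies on the centre line of the jaws, within the pads' length; the fingertips stand ahead of it and the grasp point (between the pads) lies 6 mm ahead of it (manip.tip_reach is the y of the fingertips in the tool frame, in m); y points along the fingers, x is the direction in which the jaws open and shut, and the axes are right-handed (so a half turn about y gives the same grasp; the last joint's range is limited). The gripper opens to 85 mm and grips with 20 to 120 N. Pads are 22 mm wide; open, the fingers measure 114 mm over their backs; the gripper's body (76 mm by 85 mm) begins 54 mm behind the grasp point. The pads swing forward as they close: fully open they stand 13 mm farther back than shut.
Start: joints at [1.273, 0.411, -0.013, 1.596, 0.006, 1.134, -0.082], TCP at [0.142, -0.609, 0.256] pointing down, gripper open.
Joint ranges: [-2.95, 2.95], [-0.29, 1.99], [-1.47, 1.44], [0.14, 2.54], [-1.03, 4.17], [0.13, 1.85], [-2.86, 2.86]. Speed limits (rad/s): [2.39, 2.39, 3.01, 3.01, 3.14, 3.14, 3.14].

INTERFACE

Orientations are given as a 3x3 rotation matrix whose columns are the frame's x, y, z axes.
In Python, from station import manip, vision, close_job gives the robot as it stands.
- The arm moves only by the shell command python3 -m crank 'ROWS'. ROWS is text: rows parted by semicolons, each of 7 numbers parted by spaces: the turn, a rotation vector about the tool's x, y, z in units of 5 degrees (1.0 is 5 degrees), then the shift along the tool's x, y, z in units of 30 mm (1.0 is 30 mm), then the finger opening in mm, from 0 to 85.4. A call has 1 to 10 rows; each row shifts and turns the commanded pose from where the row before left it, along the tool's axes as they then stand; what a row does not reach is not made up. A row lasts 1/10 s, in which the tool goes at most 50 mm and 8.59 degrees, less where a joint would pass 70% of its speed; a pose out of reach is approached as far as the arm can. A call is refused whole if a number of a shift passes 1 or a number of a turn 1, either way. A call with a gripper value outside its range is refused whole. The fingers move at their own pace and stop on an object; the grip force is fixed at half the most. Time passes only in rows, so rows that do not move let the fingers close. It gives the time, the measured TCP pose, the force and the opening at its end, in the units of the state.
- manip.get_state(): the state, without advancing time (a new reading comes with each control period).
- vision.capture(name): name is "scene" or "side" or "wrist"; returns a dict with "pixels" (420x560x3 uint8, red, green, blue), "K" (3x3 intrinsics, pixels), "k1" (the pictures are not rectified: a ray, as slopes to the right and down, at radius r is drawn at 1 + k1 r^2 times it, then the intrinsics apply), "pose" (4x4, takes a point from camera to world coordinates); the wrist camera has in their place "tool_from_camera" (4x4, takes a point from camera to tool coordinates, whose origin is the TCP and whose axes are the tool frame's). Camera axes: x right, y down, z forward; pixel columns grow to the right and rows downward; lengths in m; the calibration is good to about 2 mm. A picture is of the moment at which its call begins: read the wrist's pose just before it. There is no depth.
- close_job(): hands the job in, once; it reports no verdict.
The state is a dict: "clock": time; "joint_pos": joint angles; "qd": joint speeds; "effort": joint torques, N m; "tcp_pos": TCP position; "ee_rot": TCP orientation; "ft_force": force on the tool from outside, world axes, zero at the start; "moment": the same for the moment, N m; "finger_gap": finger opening in m.
Only numpy, scipy, OpenCV 4.12 (cv2) and the standard library are available. Lean on these libraries where they do the work, as an engineer would, in place of code of your own. Each camera call takes 0.05 s, during which the arm holds its last target. There are 200 camera calls.

## Working session

There is one attempt and no reset: what is moved stays moved. The work goes in short steps, Python scripts to look and compute and a shell command to move; the robot and the scene stay as the last step left them, time stands still between calls to the robot, and variables do not carry over. Pictures are saved under pics/ and viewed, about 12 in all and at most 16, crops included, and the job is handed in when it is done.

```bash
ls; mkdir -p pics
cat > h.py <<'E'
import numpy as np, cv2
from station import manip, vision
def cap(name):
    s=manip.get_state(); c=vision.capture(name)
    if name=='wrist':
        T=np.eye(4);T[:3,:3]=np.array(s['ee_rot']);T[:3,3]=s['tcp_pos']
        c['pose']=T@np.array(c['tool_from_camera'])
    return c
def save(c,fn,crop=None,scale=1):
    im=c['pixels'][:,:,::-1]
    if crop: x0,y0,x1,y1=crop; im=im[y0:y1,x0:x1]
    cv2.imwrite('pics/'+fn,cv2.resize(im,None,fx=scale,fy=scale,interpolation=cv2.INTER_CUBIC))
def ray(c,u,v):
    K=np.array(c['K']);d=np.array([(u-K[0,2])/K[0,0],(v-K[1,2])/K[1,1]])
    x=d.copy()
    for _ in range(20): x=d/(1+c['k1']*(x@x))
    P=np.array(c['pose']);return P[:3,3],P[:3,:3]@np.array([x[0],x[1],1])
def onz(c,u,v,z):
    o,d=ray(c,u,v);return o+d*(z-o[2])/d[2]
def proj(c,p):
    P=np.array(c['pose']);K=np.array(c['K']);q=P[:3,:3].T@(np.array(p)-P[:3,3]);x=q[:2]/q[2];x=x*(1+c['k1']*(x@x))
    return K[:2,:2]@x+K[:2,2]
def st():
    s=manip.get_state();print('t',s['clock'],'tcp',np.round(s['tcp_pos'],4),'F',np.round(s['ft_force'],1),'gap',s['finger_gap']);print(np.round(s['ee_rot'],3));return s
E
python3 - <<'E'
from h import *
s=st();print(manip.tip_reach)
for n in('scene','side','wrist'):
    c=cap(n);save(c,n+'0.png',None,1.4);print(n,np.round(c['pose'],3).tolist(),np.round(c['K'],1).tolist(),c['k1'])
    np.savez('/tmp/'+n+'0.npz',**{k:np.array(v) for k,v in c.items()})
E
```

```text
pics
t 0.0 tcp [ 0.1422 -0.6081  0.2554] F [0.7 0.2 0.1] gap 0.08519479812200223
[[ 0.228 -0.     0.974]
 [-0.974  0.002  0.228]
 [-0.002 -1.    -0.   ]]
0.025
scene [[0.863, 0.399, -0.312, 0.955], [0.506, -0.663, 0.552, -0.657], [0.013, -0.633, -0.774, 1.03], [0.0, 0.0, 0.0, 1.0]] [[520.6, 0.0, 283.7], [0.0, 520.6, 207.6], [0.0, 0.0, 1.0]] -0.1557799521350889
side [[-0.71, -0.468, 0.526, -0.024], [-0.704, 0.493, -0.512, 0.605], [-0.02, -0.734, -0.679, 0.821], [0.0, 0.0, 0.0, 1.0]] [[444.6, 0.0, 272.5], [0.0, 444.6, 204.8], [0.0, 0.0, 1.0]] -0.13406471372813028
wrist [[0.227, -0.921, -0.316, 0.223], [-0.974, -0.215, -0.073, -0.589], [-0.001, 0.324, -0.946, 0.374], [0.0, 0.0, 0.0, 1.0]] [[312.5, 0.0, 279.8], [0.0, 312.5, 206.5], [0.0, 0.0, 1.0]] -0.07266230771079289
```

View pics/scene0.png

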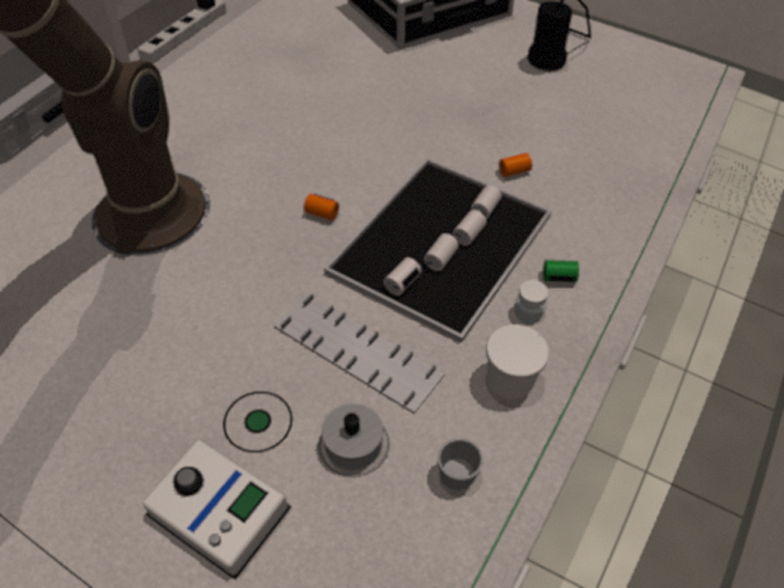

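View pics/side0.png

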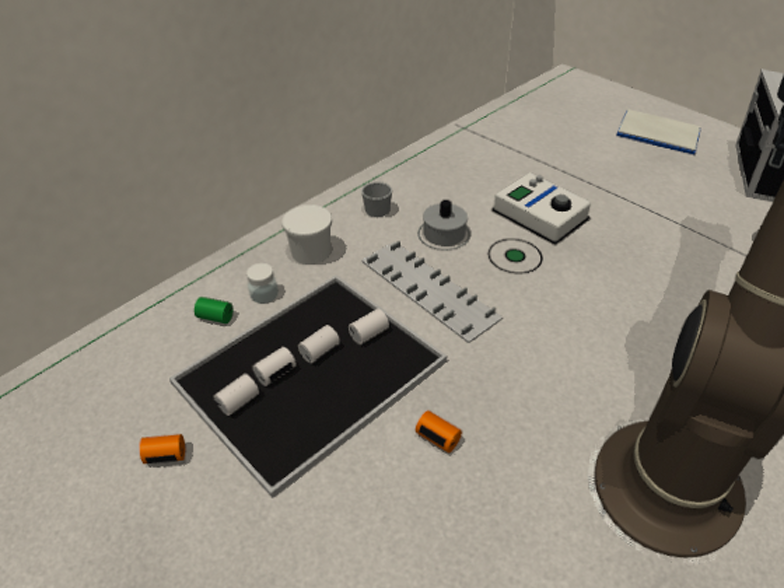

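The scene view shows four white bars on the board (zoomed px 404,276; 442,252; 471,228; 487,200). Two orange bars and a green one lie off the board and are decoys. The pot on the grey ring is at 352,435, the reading ring at 258,420 and the button at 188,480. The side view agrees with this.

```bash
cat > m.py <<'E'
from h import *
L=lambda n:{k:v for k,v in np.load('/tmp/%s0.npz'%n).items()}
S=L('scene');D=L('side')
for c in(S,D): c['k1']=float(c['k1'])
f=lambda c,p,z:np.round(onz(c,p[0]/1.4,p[1]/1.4,z),4)
def both(nm,a,b,z): print(nm,f(S,a,z)[:2],f(D,b,z)[:2])
both('read',(258,420),(515,256),0)
both('gripTop',(351,416),(446,203),.082)
both('button',(187,473),(562,200),.07)
both('jar',(533,291),(260,272),.06)
both('pail',(517,350),(307,217),.087)
both('cup',(461,453),(377,188),.055)
for nm,p in dict(a=(430,164),b=(549,213),c=(462,331),d=(328,269)).items(): print('board',nm,f(S,p,.016)[:2])
for nm,p in dict(a=(337,281),b=(445,357),c=(272,490),d=(173,380)).items(): print('boardside',nm,f(D,p,.016)[:2])
for c,n in((S,'S'),(D,'D')):
    im=c['pixels'].astype(int); 
    bp=np.array([f(S,p,.016)[:2] for p in((430,164),(549,213),(462,331),(328,269))])
    m=(im.min(2)>110).astype(np.uint8)
    poly=np.array([proj(c,[*(bp.mean(0)+.93*(p-bp.mean(0))),.02]) for p in bp]).astype(int)
    pm=np.zeros_like(m);cv2.fillPoly(pm,[poly],1);m&=pm
    k,lab,stt,cen=cv2.connectedComponentsWithStats(m)
    for i in range(1,k):
        if stt[i,4]>60: print(n,stt[i],np.round(cen[i],1),onz(c,*cen[i],.030).round(4)[:2])
E
python3 m.py
```

```text
read [ 0.4841 -0.2698] [ 0.4785 -0.2666]
gripTop [ 0.6356 -0.2236] [ 0.63   -0.2204]
button [ 0.4806 -0.4203] [ 0.4711 -0.4117]
jar [0.7663 0.1546] [0.7584 0.1603]
pail [0.7984 0.0077] [0.7957 0.0103]
cup [ 0.7993 -0.181 ] [ 0.8007 -0.1905]
board a [0.431  0.3988]
board b [0.7048 0.3942]
board c [0.6877 0.0453]
board d [0.411  0.0441]
boardside a [0.6731 0.0473]
boardside b [0.3978 0.0501]
boardside c [0.4116 0.4121]
boardside d [0.6912 0.4045]
S [340 135  17  15 137] [347.8 141.6] [0.5849 0.3527]
S [327 150  19  18 198] [336.9 158.2] [0.5879 0.2783]
S [306 167  20  20 218] [316.5 176. ] [0.5713 0.1919]
S [277 184  23  20 194] [287.6 192.7] [0.5358 0.1026]
D [130 221  72  44 109] [160.3 246. ] [0.6821 0.3012]
D [250 222  27  19 260] [263.4 230.5] [0.5393 0.092 ]
D [215 232  27  22 300] [228.1 242.4] [0.5724 0.1785]
D [182 248  28  22 308] [195.5 258.1] [0.5902 0.2647]
D [154 267  29  25 367] [168.5 278.8] [0.5859 0.3459]
```

Run:
```python
from m import *
a=S['pixels'][125:225,225:400,::-1]; b=D['pixels'][190:360,110:330,::-1]
a=cv2.resize(a,(800,457),interpolation=2);cv2.imwrite('pics/barsS.png',a)
```

```text
read [ 0.4841 -0.2698] [ 0.4785 -0.2666]
gripTop [ 0.6356 -0.2236] [ 0.63   -0.2204]
button [ 0.4806 -0.4203] [ 0.4711 -0.4117]
jar [0.7663 0.1546] [0.7584 0.1603]
pail [0.7984 0.0077] [0.7957 0.0103]
cup [ 0.7993 -0.181 ] [ 0.8007 -0.1905]
board a [0.431  0.3988]
board b [0.7048 0.3942]
board c [0.6877 0.0453]
board d [0.411  0.0441]
boardside a [0.6731 0.0473]
boardside b [0.3978 0.0501]
boardside c [0.4116 0.4121]
boardside d [0.6912 0.4045]
S [340 135  17  15 137] [347.8 141.6] [0.5849 0.3527]
S [327 150  19  18 198] [336.9 158.2] [0.5879 0.2783]
S [306 167  20  20 218] [316.5 176. ] [0.5713 0.1919]
S [277 184  23  20 194] [287.6 192.7] [0.5358 0.1026]
D [130 221  72  44 109] [160.3 246. ] [0.6821 0.3012]
D [250 222  27  19 260] [263.4 230.5] [0.5393 0.092 ]
D [215 232  27  22 300] [228.1 242.4] [0.5724 0.1785]
D [182 248  28  22 308] [195.5 258.1] [0.5902 0.2647]
D [154 267  29  25 367] [168.5 278.8] [0.5859 0.3459]
```

View pics/barsS.png

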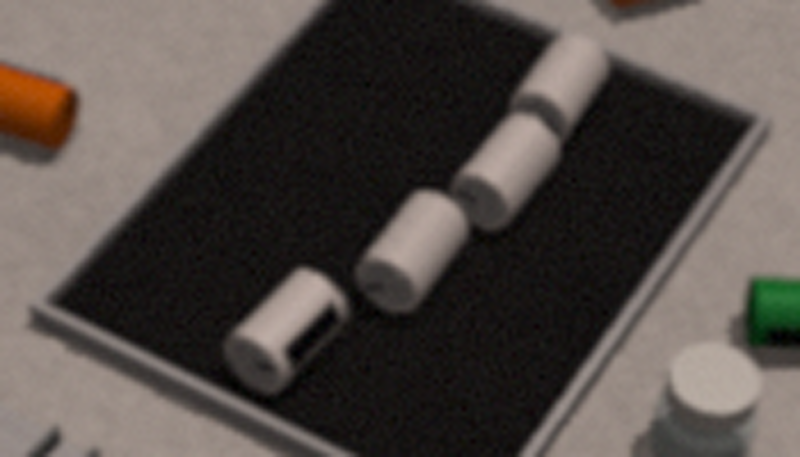

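Bar A (zoomed crop 290,330) has its window on the upper +x side. B, C and D show no window from here, though the side view shows C's on its -x side. Next I'll align the tool with the world axes and go to the pot.

```bash
python3 -m crank '0 -1 0 0 0 0 85;0 -1 0 0 0 0 85;0 -1 0 0 0 0 85;0 -1 0 0 0 0 85;0 -1 0 0 0 0 85;0 -1 0 0 0 0 85;0 -1 0 0 0 0 85;0 -1 0 0 0 0 85'; python3 -m crank '0 -1 0 0 0 0 85;0 -1 0 0 0 0 85;0 -1 0 0 0 0 85;0 -1 0 0 0 0 85;0 -1 0 0 0 0 85;0 -1 0 0 0 0 85;0 -1 0 0 0 0 85;0 -0.36 0 0 0 0 85'; python3 -m crank '0 0 0 1 0 0.7 50;0 0 0 1 0 0.7 50;0 0 0 1 0 0.7 50;0 0 0 1 0 0.7 50;0 0 0 1 0 0.7 50;0 0 0 1 0 0.7 50;0 0 0 1 0 0.7 50;0 0 0 1 0 0.7 50;0 0 0 1 0 0.7 50;0 0 0 1 0 0.7 50'
python3 -c "
from h import *;st()"
```

```text
clock: 0.95
tcp_pos: [0.1423, -0.6084, 0.2559]
ee_rot: [[0.803, -0.0, 0.597], [-0.597, 0.001, 0.803], [-0.001, -1.0, 0.0]]
ft_force: [-0.0, 0.0, -0.1]
finger_gap: 0.0848
clock: 1.75
tcp_pos: [0.1422, -0.6084, 0.2559]
ee_rot: [[1.0, -0.0, -0.002], [0.002, 0.001, 1.0], [-0.0, -1.0, 0.001]]
ft_force: [-1.1, 0.7, 0.9]
finger_gap: 0.0851
clock: 2.75
tcp_pos: [0.4434, -0.3978, 0.2562]
ee_rot: [[1.0, -0.0, 0.002], [-0.002, -0.0, 1.0], [-0.0, -1.0, -0.0]]
ft_force: [0.0, -0.7, -0.5]
finger_gap: 0.05
t 2.75 tcp [ 0.4434 -0.3978  0.2562] F [ 0.  -0.7 -0.5] gap 0.05001338521344687
[[ 1.    -0.     0.002]
 [-0.002 -0.     1.   ]
 [-0.    -1.    -0.   ]]
```

```bash
python3 -m crank '0 0 0 0.8 0 0.9 50;0 0 0 0.8 0 0.9 50;0 0 0 0.8 0 0.9 50;0 0 0 0.8 0 0.9 50;0 0 0 0.8 0 0.9 50;0 0 0 0 0 0 50;0 0 0 0 0 0 50'
python3 - <<'E'
from h import *
st();c=cap('wrist');save(c,'w1.png',None,1.4)
np.savez('/tmp/w1.npz',**{k:np.array(v) for k,v in c.items()})
E
```

```text
clock: 3.45
tcp_pos: [0.5629, -0.2629, 0.256]
ee_rot: [[1.0, -0.001, -0.001], [0.001, 0.0, 1.0], [-0.001, -1.0, 0.0]]
ft_force: [-0.2, -1.3, -0.1]
finger_gap: 0.05
t 3.45 tcp [ 0.5629 -0.2629  0.256 ] F [-0.2 -1.3 -0.1] gap 0.05002739474474991
[[ 1.    -0.001 -0.001]
 [ 0.001  0.     1.   ]
 [-0.001 -1.     0.   ]]
```

View pics/w1.png

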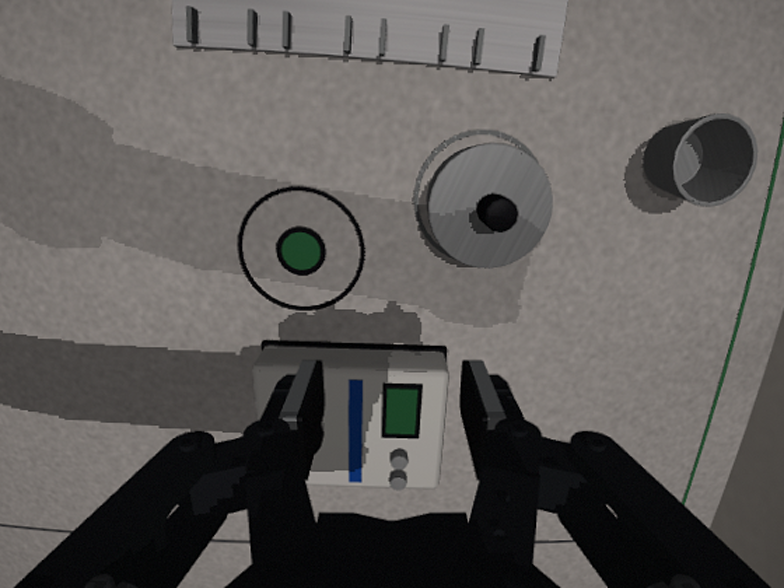

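The wrist view shows the glass at (301,250), the lid at (489,205), the grip top at (499,212), and the grey ring's top and left edges at (483,131) and (414,200).

```bash
cat > /tmp/p.py <<'E'
import sys;sys.path.insert(0,'.')
from h import *
c={k:v for k,v in np.load('/tmp/w1.npz').items()};c['k1']=float(c['k1'])
f=lambda u,v,z:onz(c,u/1.4,v/1.4,z).round(4)[:2]
im=c['pixels'].astype(int)
# read glass+ring by contours
def comp(m,seed):
    n,l,s,ce=cv2.connectedComponentsWithStats(m.astype(np.uint8));return l==l[seed[1],seed[0]]
g=(im[:,:,1]-im[:,:,0]>15)
m=comp(g,(215,178));v,u=np.nonzero(m);print('glass',f(u.mean()*1.4,v.mean()*1.4,0))
for n,p in dict(ringT=(301,188),ringB=(302,308),ringL=(240,248),ringR=(363,250)).items(): print(n,f(*p,0))
dark=(im.max(2)<25); print('lid L R T B',f(427,205,.048),f(552,205,.048),f(489,142,.048),f(489,268,.048))
m=comp(dark,(357,150));v,u=np.nonzero(m);print(u.min()*1.4,u.max()*1.4,v.min()*1.4,v.max()*1.4)
print('grip',f(499,213,.082),'parkT/L',f(483,131,0),f(414,200,0))
for p in((430,160),(525,139),(421,180),(445,143)): print(p,f(*p,0))
E
python3 /tmp/p.py
```

```text
glass [ 0.4818 -0.2719]
ringT [ 0.4858 -0.2177]
ringB [ 0.4797 -0.3264]
ringL [ 0.4281 -0.2695]
ringR [ 0.5371 -0.2716]
lid L R T B [ 0.5886 -0.2254] [ 0.6824 -0.2248] [ 0.6319 -0.1802] [ 0.6382 -0.274 ]
475.99999999999994 516.6 194.6 230.99999999999997
grip [ 0.6344 -0.2257] parkT/L [ 0.6367 -0.1717] [ 0.5813 -0.228 ]
(430, 160) [ 0.594 -0.195]
(525, 139) [ 0.6718 -0.1775]
(421, 180) [ 0.5869 -0.2113]
(445, 143) [ 0.606  -0.1814]
```

```bash
python3 -m crank '0 0 0 0.8 0 0.41 50;0 0 0 0.8 0 0.41 50;0 0 0 0.8 0 0.41 50;0 0 0 0 1 0 50;0 0 0 0 1 0 50;0 0 0 0 1 0 50;0 0 0 0 1 0 50;0 0 0 0 1 0 50;0 0 0 0 0.8 0 50;0 0 0 0 0 0 50'; python3 -m crank '0 0 0 0 0 0 20;0 0 0 0 0 0 20;0 0 0 0 0 0 20;0 0 0 0 0 0 20;0 0 0 0 0 0 20'
```

```text
clock: 4.5
tcp_pos: [0.6312, -0.2286, 0.0784]
ee_rot: [[1.0, -0.007, 0.003], [-0.003, 0.001, 1.0], [-0.007, -1.0, 0.001]]
ft_force: [-0.1, 0.6, -0.2]
finger_gap: 0.0498
clock: 5.0
tcp_pos: [0.6357, -0.2279, 0.0841]
ee_rot: [[1.0, 0.003, 0.001], [-0.001, -0.002, 1.0], [0.003, -1.0, -0.002]]
ft_force: [1.4, -2.6, 6.4]
finger_gap: 0.0223
```

```bash
python3 -c "
from h import *;st()"; python3 -m crank '0 0 0 -0.25 0 -0.08 20;0 0 0 -0.5 0 -0.15 20;0 0 0 -0.5 0 -0.15 20;0 0 0 -0.5 0 -0.15 20;0 0 0 -0.5 0 -0.15 20;0 0 0 -0.5 0 -0.15 20;0 0 0 -0.5 0 -0.15 20;0 0 0 -0.5 0 -0.15 20;0 0 0 -0.5 0 -0.15 20;0 0 0 -0.5 0 -0.15 20';  python3 -m crank '0 0 0 -0.25 0 -0.08 20;0 0 0 0 0 0 20;0 0 0 0 0 0 20'
python3 - <<'E'
from h import *
st();c=cap('side');save(c,'s1.png',(280,100,440,220),4)
E
```

```text
t 5.0 tcp [ 0.6357 -0.2279  0.0841] F [ 1.4 -2.6  6.4] gap 0.022265667727716095
[[ 1.     0.003  0.001]
 [-0.001 -0.002  1.   ]
 [ 0.003 -1.    -0.002]]
clock: 6.0
tcp_pos: [0.4947, -0.2693, 0.0843]
ee_rot: [[1.0, 0.007, -0.001], [0.001, -0.001, 1.0], [0.007, -1.0, -0.001]]
ft_force: [5.1, 1.5, 7.2]
finger_gap: 0.0221
clock: 6.3
tcp_pos: [0.4858, -0.2725, 0.084]
ee_rot: [[1.0, 0.003, 0.001], [-0.001, -0.002, 1.0], [0.003, -1.0, -0.001]]
ft_force: [1.1, -0.2, 8.7]
finger_gap: 0.022
t 6.3 tcp [ 0.4858 -0.2725  0.084 ] F [ 1.1 -0.2  8.7] gap 0.02199834418550615
[[ 1.     0.003  0.001]
 [-0.001 -0.002  1.   ]
 [ 0.003 -1.    -0.001]]
```

View pics/s1.png

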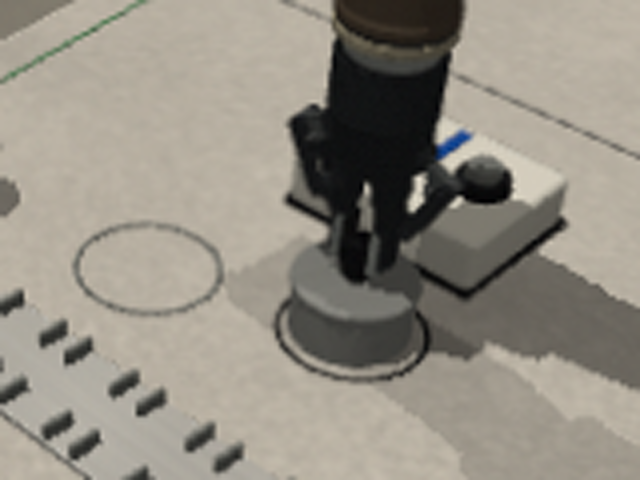

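Side view: the pot stands inside the black ring, about 3 mm off. I'll nudge it, release, back off and look at the button.

```bash
python3 -m crank '0 0 0 -0.11 0 0 20;0 0 0 0 0 0 20;0 0 0 0 0 0 55;0 0 0 0 0 0 55;0 0 0 0 0 0 55;0 0 0 0 -0.7 0 55;0 0 0 0 -1 0 55;0 0 0 0 -1 0 0;0 0 0 0 -1 0 0;0 0 0 0 0 0 0';  python3 - <<'E'
from h import *
st();c=cap('wrist');save(c,'w2.png',None,1.4)
np.savez('/tmp/w2.npz',**{k:np.array(v) for k,v in c.items()})
E
```

```text
clock: 7.35
tcp_pos: [0.483, -0.2728, 0.1971]
ee_rot: [[1.0, 0.005, 0.001], [-0.001, -0.003, 1.0], [0.005, -1.0, -0.003]]
ft_force: [-0.1, 0.1, 0.1]
finger_gap: 0.0118
t 7.35 tcp [ 0.483  -0.2728  0.1971] F [-0.1  0.1  0.1] gap 0.011793577209913227
[[ 1.     0.005  0.001]
 [-0.001 -0.003  1.   ]
 [ 0.005 -1.    -0.003]]
```

View pics/w2.png

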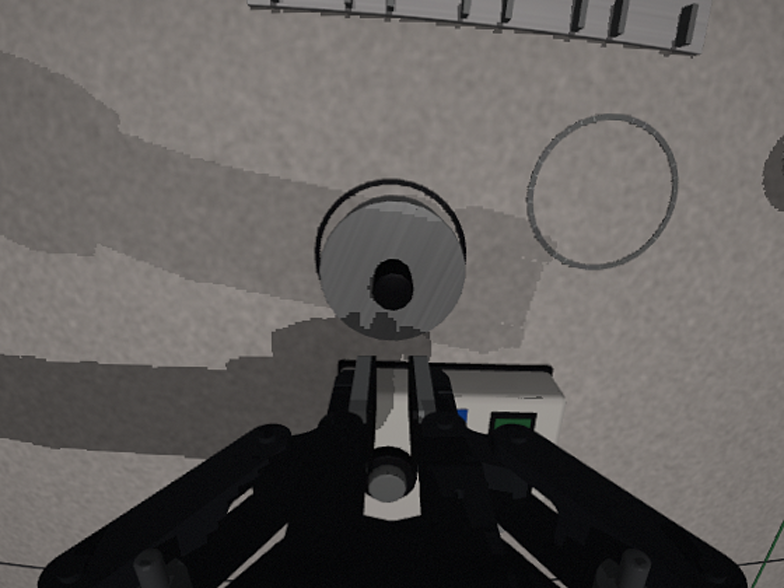

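Button top at (387,483); lid centre at (393,268); parking ring now empty at (603,192).

```bash
sed -n '1,5p' /tmp/p.py | sed 's/w1/w2/' > /tmp/q.py
cat >> /tmp/q.py <<'E'
print('button',f(387,483,.07),'lid',f(393,268,.048),'park',f(603,192,0),f(603,114,0),f(600,269,0),f(528,190,0),f(678,192,0))
for p in((703,53),(250,8)): print('carr front corner',f(*p,.006))
E
python3 /tmp/q.py
```

```text
button [ 0.4798 -0.4204] lid [ 0.4842 -0.2674] park [ 0.6367 -0.2242] [ 0.6294 -0.1708] [ 0.6431 -0.2824] [ 0.5812 -0.2234] [ 0.6944 -0.2231]
carr front corner [ 0.6923 -0.1293]
carr front corner [ 0.3941 -0.1078]
```

```bash
python3 -m crank '0 0 0 -0.12 0 -0.98 0;0 0 0 0 0 -0.98 0;0 0 0 0 0 -0.98 0;0 0 0 0 0 -0.98 0;0 0 0 0 0 -0.98 0;0 0 0 0 1 0 0;0 0 0 0 1 0 0;0 0 0 0 1 0 0;0 0 0 0 0.2 0 0;0 0 0 0 0 0 0'; python3 -c "
from h import *;st();print(manip.tip_reach)"; python3 -m crank '0 0 0 0 0.2 0 0;0 0 0 0 0.1 0 0;0 0 0 0 0 0 0';python3 -m crank '0 0 0 0 0.1 0 0;0 0 0 0 0.1 0 0;0 0 0 0 0 0 0'
```

```text
clock: 8.4
tcp_pos: [0.4765, -0.4183, 0.0956]
ee_rot: [[1.0, -0.003, 0.0], [-0.0, 0.003, 1.0], [-0.003, -1.0, 0.003]]
ft_force: [0.1, 0.5, 0.3]
finger_gap: -0.0
t 8.4 tcp [ 0.4765 -0.4183  0.0956] F [0.1 0.5 0.3] gap -2.1092726129632697e-05
[[ 1.    -0.003  0.   ]
 [-0.     0.003  1.   ]
 [-0.003 -1.     0.003]]
0.025
clock: 8.7
tcp_pos: [0.4784, -0.4196, 0.0895]
ee_rot: [[1.0, 0.002, 0.0], [-0.0, -0.001, 1.0], [0.002, -1.0, -0.001]]
ft_force: [-0.9, 0.2, 4.6]
finger_gap: -0.0002
clock: 9.0
tcp_pos: [0.4787, -0.4196, 0.0885]
ee_rot: [[1.0, 0.002, 0.001], [-0.001, -0.004, 1.0], [0.002, -1.0, -0.004]]
ft_force: [-11.8, 9.0, 42.0]
finger_gap: -0.0002
```

The button bottomed at 42 N. I'll retract and check the pot is still on the ring.

```bash
python3 -m crank '0 0 0 0 -0.5 0 0;0 0 0 0 -1 0 0;0 0 0 0 -1 0 0;0 0 0 0 -1 0 0;0 0 0 0 0 0.98 50;0 0 0 0 0 0.98 50;0 0 0 0 0 0.98 50;0 0 0 0 0 0.5 50;0 0 0 0 0 0 50;0 0 0 0 0 0 50'
python3 - <<'E'
from h import *
st();c=cap('wrist');save(c,'w3.png',None,1.4)
im=c['pixels'].astype(int)
# grip: black blob in the upper part
m=(im.max(2)<40).astype(np.uint8);m[270:]=0
n,l,s,ce=cv2.connectedComponentsWithStats(m)
for i in range(1,n):
    if s[i,4]>150: print(s[i],ce[i].round(1),'z.08',onz(c,*ce[i],.075).round(4)[:2])
E
```

```text
clock: 10.0
tcp_pos: [0.4776, -0.3172, 0.1876]
ee_rot: [[1.0, 0.0, 0.001], [-0.001, -0.001, 1.0], [0.0, -1.0, -0.001]]
ft_force: [0.6, -1.2, 0.9]
finger_gap: 0.05
t 10.0 tcp [ 0.4776 -0.3172  0.1876] F [ 0.6 -1.2  0.9] gap 0.049969407788303465
[[ 1.     0.     0.001]
 [-0.001 -0.001  1.   ]
 [ 0.    -1.    -0.001]]
[228  80 112  87 563] [270.6 103.8] z.08 [ 0.4709 -0.2363]
[272 135  33  37 909] [287.8 152.6] z.08 [ 0.4832 -0.271 ]
[244 224 165  12 763] [322.7 228.5] z.08 [ 0.5117 -0.3318]
[362 261  36   9 195] [379.1 263.7] z.08 [ 0.5609 -0.3643]
```

View pics/w3.png

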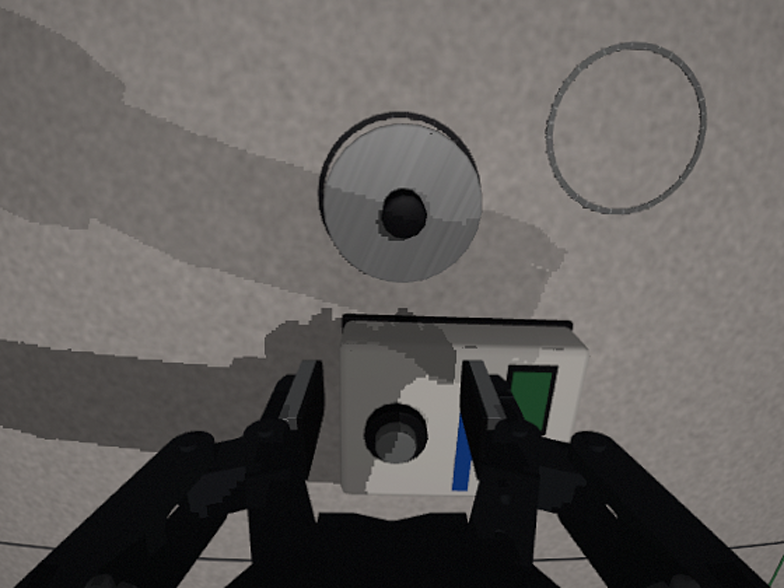

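The pot is still inside the black ring, with its grip at px (404,214), and the button has come back up. Sliding the pot back now.

```bash
python3 -m crank '0 0 0 0.18 0 0.75 50;0 0 0 0 0 0.75 50;0 0 0 0 1 0 50;0 0 0 0 1 0 50;0 0 0 0 1 0 50;0 0 0 0 0.43 0 50;0 0 0 0 0 0 50;0 0 0 0 0 0 20;0 0 0 0 0 0 20;0 0 0 0 0 0 20'; python3 -m crank '0 0 0 0 0 0 20;0 0 0 0 0 0 20'; python3 -m crank '0 0 0 0.25 0 0.08 20;0 0 0 0.5 0 0.15 20;0 0 0 0.5 0 0.15 20;0 0 0 0.5 0 0.15 20;0 0 0 0.5 0 0.15 20;0 0 0 0.5 0 0.15 20;0 0 0 0.5 0 0.15 20;0 0 0 0.5 0 0.15 20;0 0 0 0.5 0 0.15 20;0 0 0 0.5 0 0.15 20';  python3 -m crank '0 0 0 0.3 0 0.08 20;0 0 0 0 0 0 20;0 0 0 0 0 0 20'
```

```text
clock: 11.05
tcp_pos: [0.484, -0.2717, 0.086]
ee_rot: [[1.0, 0.002, 0.001], [-0.001, -0.002, 1.0], [0.002, -1.0, -0.002]]
ft_force: [-0.2, -0.9, 3.8]
finger_gap: 0.0218
clock: 11.25
tcp_pos: [0.484, -0.2717, 0.086]
ee_rot: [[1.0, 0.002, 0.001], [-0.001, -0.002, 1.0], [0.002, -1.0, -0.002]]
ft_force: [-0.1, -1.3, 6.9]
finger_gap: 0.0218
clock: 12.25
tcp_pos: [0.6249, -0.23, 0.0862]
ee_rot: [[1.0, -0.002, 0.002], [-0.002, -0.003, 1.0], [-0.002, -1.0, -0.003]]
ft_force: [-7.2, -2.8, 11.0]
finger_gap: 0.0222
clock: 12.55
tcp_pos: [0.636, -0.226, 0.0861]
ee_rot: [[1.0, 0.003, 0.0], [-0.0, -0.001, 1.0], [0.003, -1.0, -0.001]]
ft_force: [2.1, -0.4, 5.6]
finger_gap: 0.0218
```

```bash
python3 -m crank '0 0 0 0 0 0 55;0 0 0 0 0 0 55;0 0 0 0 0 0 55;0 0 0 0 -1 0 55;0 0 0 0 -1 0 85;0 0 0 0 -1 0 85;0 0 0 0 -1 0 85;0 0 0 0 -1 0 85;0 0 0 -0.25 -1 1 85;0 0 0 -0.25 -0.5 1 85'; python3 -m crank '0 0 0 -0.25 0 1 85;0 0 0 -0.25 0 1 85;0 0 0 -0.25 0 1 85;0 0 0 -0.25 0 1 85;0 0 0 -0.25 0 1 85;0 0 0 -0.25 0 1 85;0 0 0 -0.25 0 1 85;0 0 0 -0.25 0 1 85;0 0 0 -0.25 0 1 85;0 0 0 -0.25 0 1 85';python3 -m crank '0 0 0 0 0 0 85;0 0 0 0 0 0 85'
python3 - <<'E'
from h import *
st();c=cap('wrist');save(c,'w4.png',None,1.4)
np.savez('/tmp/w4.npz',**{k:np.array(v) for k,v in c.items()})
E
```

```text
clock: 13.55
tcp_pos: [0.62, -0.166, 0.2819]
ee_rot: [[1.0, 0.003, 0.003], [-0.003, -0.001, 1.0], [0.003, -1.0, -0.001]]
ft_force: [0.8, 1.1, 0.3]
finger_gap: 0.085
clock: 14.55
tcp_pos: [0.5441, 0.1353, 0.2793]
ee_rot: [[1.0, -0.0, 0.001], [-0.001, -0.0, 1.0], [-0.0, -1.0, -0.0]]
ft_force: [0.5, 0.3, 0.8]
finger_gap: 0.0849
clock: 14.75
tcp_pos: [0.5445, 0.1347, 0.2793]
ee_rot: [[1.0, -0.0, -0.001], [0.001, -0.0, 1.0], [-0.0, -1.0, -0.0]]
ft_force: [-0.0, -0.2, -0.6]
finger_gap: 0.0851
t 14.75 tcp [0.5445 0.1347 0.2793] F [-0.  -0.2 -0.6] gap 0.0850640779389556
[[ 1.    -0.    -0.001]
 [ 0.001 -0.     1.   ]
 [-0.    -1.    -0.   ]]
```

View pics/w4.png

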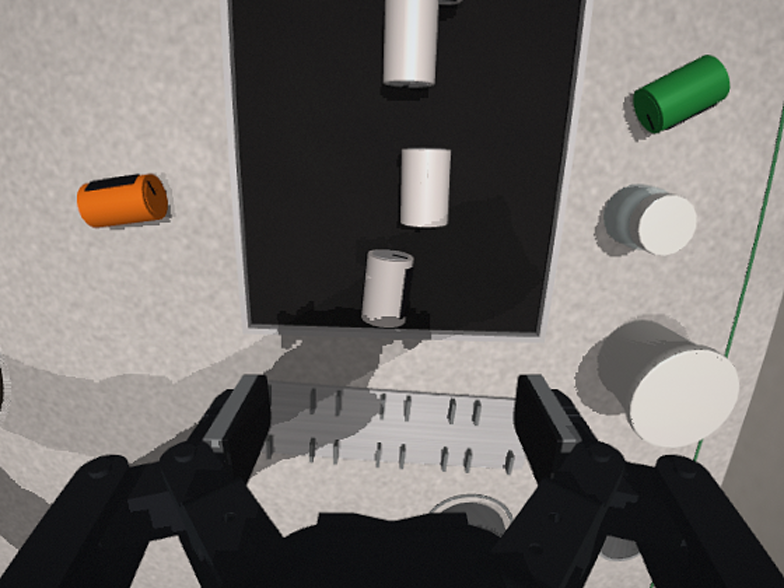

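This wrist view shows A at (387,288) with its window on the right side, B at (425,187) and C at (410,40). B and C show no window from above. The orange bars and the green one are off the board. Next I'll look at the +y end faces of B, C and D for their lines.

```bash
python3 -m crank '0 0 0 0.2 0.6 1 85;0 0 0 0.2 0.6 1 85;0 0 0 0.2 0.8 1 85;0 0 0 0.2 0.8 1 85;0 0 0 0.2 0.8 1 85;0 0 0 0 0.7 0 85;0 0 0 0 0 0 85;0 0 0 0 0 0 85'
python3 - <<'E'
from h import *
s=st();c=cap('wrist');np.savez('/tmp/w5.npz',**{k:np.array(v) for k,v in c.items()})
for b,p in dict(A=(.538,.097),B=(.572,.185),C=(.589,.271),D=(.585,.349)).items(): print(b,proj(c,[*p,.026]).round())
cv2.imwrite('pics/w5.png',c['pixels'][:,:,::-1])
E
python3 -m crank '0 0 0 0 0 1 85;0 0 0 0 0 1 85;0 0 0 0 0 1 85;0 0 0 0 0 1 85;0 0 0 0 0 1 85;0 0 0 0 0 0.5 85;0 0 0 0 0 0 85;0 0 0 0 0 0 85'
python3 - <<'E'
from h import *
s=st();c=cap('wrist');np.savez('/tmp/w6.npz',**{k:np.array(v) for k,v in c.items()})
for b,p in dict(C=(.589,.271),D=(.585,.349)).items(): print(b,proj(c,[*p,.026]).round())
a=cv2.imread('pics/w5.png');cv2.imwrite('pics/w56.png',np.hstack([cv2.resize(x[20:420,100:460],None,fx=1.1,fy=1.1) for x in(a,c['pixels'][:,:,::-1])]))
E
```

```text
clock: 15.6
tcp_pos: [0.5755, 0.2825, 0.1502]
ee_rot: [[1.0, -0.001, 0.003], [-0.003, -0.001, 1.0], [-0.001, -1.0, -0.001]]
ft_force: [-0.6, 0.9, 0.4]
finger_gap: 0.085
t 15.6 tcp [0.5755 0.2825 0.1502] F [-0.6  0.9  0.4] gap 0.08504973243523538
[[ 1.    -0.001  0.003]
 [-0.003 -0.001  1.   ]
 [-0.001 -1.    -0.001]]
A [245. 375.]
B [277. 306.]
C [297. 219.]
D [293. 123.]
clock: 16.45
tcp_pos: [0.5758, 0.4478, 0.1509]
ee_rot: [[1.0, 0.001, 0.002], [-0.002, -0.001, 1.0], [0.001, -1.0, -0.001]]
ft_force: [-0.3, -0.2, 0.3]
finger_gap: 0.0849
t 16.45 tcp [0.5758 0.4478 0.1509] F [-0.3 -0.2  0.3] gap 0.08494092862856077
[[ 1.     0.001  0.002]
 [-0.002 -0.001  1.   ]
 [ 0.001 -1.    -0.001]]
C [293. 369.]
D [290. 306.]
```

View pics/w56.png

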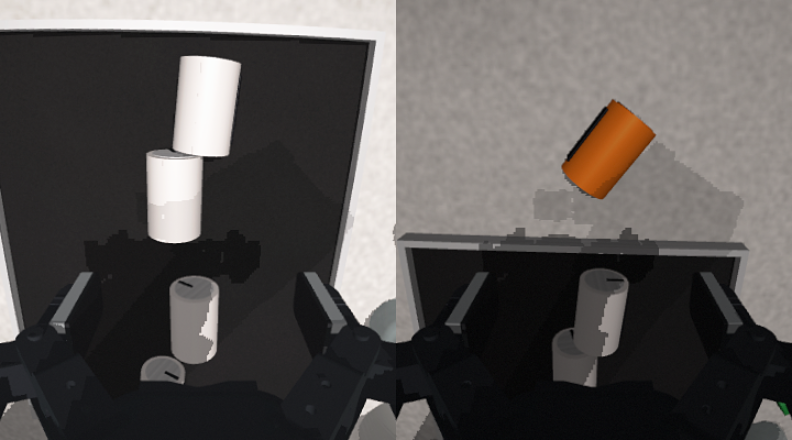

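Left frame: B's face line points left and downward (window about -140°). C has been knocked about 25 mm towards -x and now touches D's corner. Right frame: D's line points to +x (about +90°). A is clear, so I'll work out the carrier and A precisely now.

```bash
cat > car.py <<'E'
from h import *
def L(n):
    c={k:v for k,v in np.load('/tmp/%s.npz'%n).items()};c['k1']=float(c['k1']);return c
if __name__=='__main__':
    w4=L('w4');w5=L('w5');w1=L('w1')
    f=lambda c,u,v,z:onz(c,u/1.4,v/1.4,z).round(4)[:2]
    lo=[(270,447),(313,450),(336,452),(378,453),(402,456),(444,458),(468,460),(510,462)]
    up=[(313,400),(338,402),(382,406),(407,408),(452,410),(477,412)]
    print('lo4',[f(w4,*p,.012).tolist() for p in lo]);print('up4',[f(w4,*p,.012).tolist() for p in up])
    l1=[(192,25),(252,28),(287,30),(348,34),(383,37),(444,43),(479,46),(539,53)]
    print('lo1',[f(w1,*p,.012).tolist() for p in l1])
    for c,n,z in((w4,'w4',.036),(w5,'w5',.036)):
        im=c['pixels'].astype(int); m=((im.min(2)>70)&(np.ptp(im,axis=2)<40)).astype(np.uint8)
        k,l,s,ce=cv2.connectedComponentsWithStats(m)
        for i in range(1,k):
            if 400<s[i,4]<6000:
                v,u=np.nonzero(l==i);r=cv2.minAreaRect(np.stack([u,v],1).astype(np.float32))
                print(n,s[i],ce[i].round(),'xy',onz(c,*r[0],z).round(4)[:2],np.round(r[1],1),round(r[2],1))
E
python3 car.py
```

```text
lo4 [[0.4124, -0.0954], [0.459, -0.0986], [0.4839, -0.101], [0.5294, -0.1021], [0.5555, -0.1061], [0.6013, -0.109], [0.6278, -0.112], [0.6745, -0.1155]]
up4 [[0.4632, -0.0351], [0.4889, -0.0373], [0.5342, -0.042], [0.56, -0.0444], [0.6068, -0.047], [0.6331, -0.0496]]
lo1 [[0.4116, -0.0932], [0.4576, -0.0969], [0.484, -0.099], [0.5297, -0.1024], [0.5558, -0.1046], [0.6015, -0.1086], [0.628, -0.1103], [0.6741, -0.1142]]
w4 [ 274    0   48   61 2266] [293.  29.] xy [0.562  0.2893] [46. 61.] 1.8
w4 [ 286  106   36   57 1898] [303. 133.] xy [0.571  0.1814] [34.3 56.3] 1.4
w4 [ 258  178   37   56 1532] [275. 205.] xy [0.5397 0.095 ] [32.3 55.2] 5.7
w4 [  93  382   51   38 1282] [118. 404.] xy [ 0.2744 -0.2487] [37. 50.] 90.0
w4 [ 416  383   50   37 1238] [442. 405.] xy [ 0.8127 -0.2491] [49. 36.] -0.0
w5 [145 267  39  56 668] [163. 294.] xy [0.4716 0.2059] [15.6 62.5] 24.8
w5 [377 267  38  56 657] [396. 294.] xy [0.6778 0.2053] [62.1 16. ] 65.2
w5 [ 254  271   45   80 3197] [276. 310.] xy [0.5714 0.1872] [79. 44.] 90.0
w5 [540 337  20  75 756] [553. 377.] xy [0.8673 0.0928] [74. 19.] 90.0
w5 [228 344  40  25 756] [248. 356.] xy [0.544  0.1347] [39.9 23.1] 5.0
w5 [  93  382   50   38 1258] [118. 404.] xy [0.4    0.0658] [37. 49.] 90.0
w5 [ 417  382   51   38 1271] [442. 404.] xy [0.7486 0.0652] [50. 37.] 0.0
```

```bash
python3 -m crank '0 0.92 0 0 0 0 85;0 0 0 0 0 0 85;0 0 0 -0.05 0 -1 85;0 0 0 -0.05 0 -1 85;0 0 0 -0.05 0 -1 85;0 0 0 -0.05 0 -1 85;0 0 0 -0.05 0 -1 85;0 0 0 -0.05 0 -1 85'; python3 -m crank '0 0 0 0 0 -1 52;0 0 0 0 0 -1 52;0 0 0 0 0 -1 52;0 0 0 0 0 -1 52;0 0 0 0 0 -1 52;0 0 0 0 0 -0.8 52;0 0 0 0 0 0 52;0 0 0 0 0 0 52'
python3 - <<'E'
from h import *
s=st();c=cap('wrist');np.savez('/tmp/w7.npz',**{k:np.array(v) for k,v in c.items()})
im=c['pixels'].astype(int);m=((im.min(2)>60)&(np.ptp(im,axis=2)<40)).astype(np.uint8)
k,l,q,ce=cv2.connectedComponentsWithStats(m)
print(proj(c,[.5385,.0955,.04]))
for i in range(1,k):
    if 400<q[i,4]<9000: print(q[i],ce[i].round(),onz(c,*ce[i],.04).round(4))
E
```

```text
clock: 17.3
tcp_pos: [0.5516, 0.2679, 0.1507]
ee_rot: [[0.997, 0.001, 0.08], [-0.08, -0.001, 0.997], [0.001, -1.0, -0.001]]
ft_force: [0.5, -1.3, 0.3]
finger_gap: 0.0848
clock: 18.1
tcp_pos: [0.5375, 0.0958, 0.1507]
ee_rot: [[0.997, 0.001, 0.082], [-0.082, -0.0, 0.997], [0.001, -1.0, -0.0]]
ft_force: [-0.9, 0.3, -0.3]
finger_gap: 0.052
t 18.1 tcp [0.5375 0.0958 0.1507] F [-0.9  0.3 -0.3] gap 0.05196743685310924
[[ 0.997  0.001  0.082]
 [-0.082 -0.     0.997]
 [ 0.001 -1.    -0.   ]]
[281.48326041 212.50083657]
[ 287   44   58   96 5121] [317.  91.] [0.5702 0.1829 0.04  ]
[ 125  364   54   56 1713] [157. 396.] [ 0.3942 -0.096   0.04  ]
[ 381  364   55   56 1744] [402. 396.] [ 0.647  -0.1167  0.04  ]
```

```bash
cat > prof.py <<'E'
from h import *
import sys
def prof(c,x,y,yaw=-.08,ys=np.linspace(-.015,.015,13),zc=.026):
    """brightness across the bar at axis height, and by angle round its surface (deg, + towards +x)"""
    ax=np.array([np.sin(-yaw),np.cos(yaw),0]);ex=np.array([np.cos(yaw),np.sin(yaw),0]);g=cv2.cvtColor(np.ascontiguousarray(c['pixels']),cv2.COLOR_RGB2GRAY)
    o=np.array([x,y,zc])
    def b(p):
        uv=np.array([proj(c,p+ax*t) for t in ys],np.float32);return int(np.median(cv2.remap(g,uv[:,0].copy(),uv[:,1].copy(),1)))
    print('mm',[(d,b(o+ex*d/1000)) for d in range(-36,37,3)])
    print('deg',[(a,b(o+.02*(ex*np.sin(np.radians(a))+np.array([0,0,1])*np.cos(np.radians(a))))) for a in range(-80,81,8)])
if __name__=='__main__':
    from car import L
    c=L('w7');prof(c,.5385,.0955)
E
python3 prof.py
```

```text
mm [(-36, 37), (-33, 37), (-30, 36), (-27, 36), (-24, 36), (-21, 36), (-18, 159), (-15, 197), (-12, 215), (-9, 225), (-6, 230), (-3, 234), (0, 236), (3, 238), (6, 236), (9, 234), (12, 229), (15, 207), (18, 23), (21, 22), (24, 36), (27, 36), (30, 36), (33, 36), (36, 36)]
deg [(-80, 41), (-72, 73), (-64, 135), (-56, 172), (-48, 191), (-40, 206), (-32, 219), (-24, 225), (-16, 230), (-8, 234), (0, 237), (8, 238), (16, 236), (24, 233), (32, 230), (40, 227), (48, 89), (56, 22), (64, 23), (72, 23), (80, 23)]
```

```bash
python3 -m crank '0 0 0 0 1 0 52;0 0 0 0 1 0 52;0 0 0 0 1 0 52;0 0 0 0 0.67 0 52;0 0 0 0 0 0 52;0 0 0 -0.2 0 0 52;0 0 0 -0.2 0 0 52;0 0 0 -0.2 0 0 52;0 0 0 -0.2 0 0 52;0 0 0 -0.13 0 0 52'
python3 -m crank '0 0 0 0 0 0 52;0 0 0 0 0 0 52'
python3 - <<'E'
from prof import *
s=st();c=cap('wrist');np.savez('/tmp/w8.npz',**{k:np.array(v) for k,v in c.items()});save(c,'w8.png',(130,200,430,400),2.6)
prof(c,.516,.097,ys=np.linspace(-.005,.02,11))
E
```

```text
clock: 19.15
tcp_pos: [0.5091, 0.0994, 0.0409]
ee_rot: [[0.997, 0.001, 0.081], [-0.081, -0.0, 0.997], [0.001, -1.0, -0.0]]
ft_force: [-0.1, 0.3, -0.1]
finger_gap: 0.0522
clock: 19.35
tcp_pos: [0.5098, 0.0994, 0.0405]
ee_rot: [[0.997, 0.0, 0.081], [-0.081, -0.0, 0.997], [0.0, -1.0, -0.0]]
ft_force: [0.4, 0.7, 0.6]
finger_gap: 0.0521
t 19.35 tcp [0.5098 0.0994 0.0405] F [0.4 0.7 0.6] gap 0.052074574170980735
[[ 0.997  0.     0.081]
 [-0.081 -0.     0.997]
 [ 0.    -1.    -0.   ]]
mm [(-36, 24), (-33, 20), (-30, 106), (-27, 24), (-24, 24), (-21, 24), (-18, 25), (-15, 227), (-12, 229), (-9, 231), (-6, 229), (-3, 227), (0, 223), (3, 219), (6, 210), (9, 183), (12, 20), (15, 19), (18, 19), (21, 21), (24, 33), (27, 81), (30, 35), (33, 33), (36, 30)]
deg [(-80, 25), (-72, 25), (-64, 25), (-56, 25), (-48, 109), (-40, 228), (-32, 178), (-24, 228), (-16, 173), (-8, 135), (0, 221), (8, 214), (16, 153), (24, 43), (32, 20), (40, 19), (48, 19), (56, 19), (64, 19), (72, 20), (80, 19)]
```

View pics/w8.png

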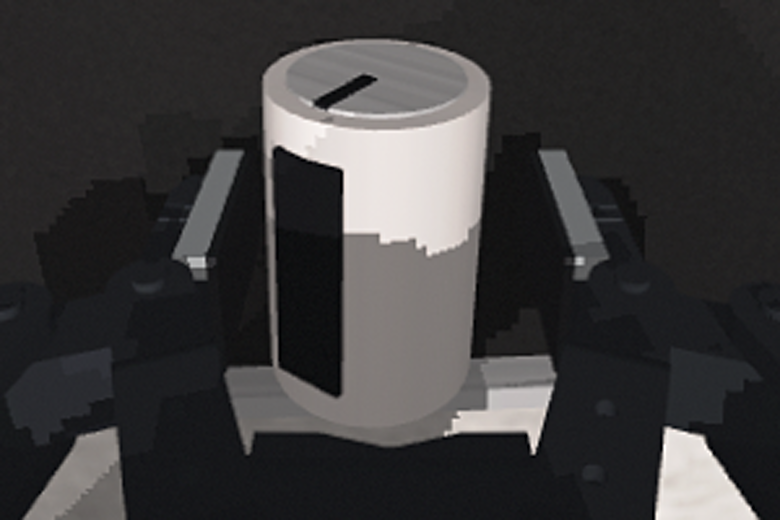

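The close-up shows bar A caged between the pads. It over-rolled: the strip is left of centre (crop x 275–343, bar 265–487), so θ ≈ -40°. I'll narrow the cage and roll it back about 13 mm.

```bash
python3 -m crank '0 0 0 0 0 0 44;0 0 0 0 0 0 44;0 0 0 0.06 0 0 44;0 0 0 0.1 0 0 44;0 0 0 0.1 0 0 44;0 0 0 0.1 0 0 44;0 0 0 0.06 0 0 44;0 0 0 0 0 0 44;0 0 0 0 0 0 44'
python3 - <<'E'
from prof import *
s=st();c=cap('wrist');t=s['tcp_pos']
prof(c,t[0],t[1],ys=np.linspace(-.005,.015,11))
E
```

```text
clock: 20.3
tcp_pos: [0.5221, 0.0984, 0.0403]
ee_rot: [[0.997, -0.0, 0.081], [-0.081, 0.0, 0.997], [-0.0, -1.0, -0.0]]
ft_force: [-0.9, 0.1, -0.9]
finger_gap: 0.0437
t 20.3 tcp [0.5221 0.0984 0.0403] F [-0.9  0.1 -0.9] gap 0.04370522317483255
[[ 0.997 -0.     0.081]
 [-0.081  0.     0.997]
 [-0.    -1.    -0.   ]]
mm [(-36, 31), (-33, 33), (-30, 109), (-27, 64), (-24, 20), (-21, 18), (-18, 171), (-15, 196), (-12, 211), (-9, 220), (-6, 225), (-3, 23), (0, 27), (3, 28), (6, 27), (9, 28), (12, 53), (15, 214), (18, 195), (21, 35), (24, 24), (27, 109), (30, 108), (33, 35), (36, 30)]
deg [(-80, 71), (-72, 107), (-64, 146), (-56, 137), (-48, 122), (-40, 124), (-32, 125), (-24, 125), (-16, 127), (-8, 13), (0, 16), (8, 23), (16, 24), (24, 27), (32, 89), (40, 197), (48, 205), (56, 193), (64, 179), (72, 172), (80, 155)]
```

```bash
python3 -m crank '0 0 0 -0.06 0 0 44;0 0 0 -0.06 0 0 44;0 0 0 0 0 0 41;0 0 0 0 0 0 36;0 0 0 0 0 0 36;0 0 0 0 0 0 36;0 0 0 0 0 0 36'
cat > pt.py <<'E'
from prof import *
s=st();c=cap('wrist');t=s['tcp_pos'];R=np.array(s['ee_rot'])
prof(c,t[0],t[1],yaw=np.arctan2(R[1,0],R[0,0]),ys=np.linspace(-.005,.015,11),zc=float(sys.argv[1]) if len(sys.argv)>1 else .026)
E
python3 pt.py
```

```text
clock: 21.05
tcp_pos: [0.5184, 0.0987, 0.0407]
ee_rot: [[0.997, -0.0, 0.081], [-0.081, -0.0, 0.997], [-0.0, -1.0, -0.0]]
ft_force: [-1.4, 0.2, 5.6]
finger_gap: 0.0382
t 21.05 tcp [0.5184 0.0987 0.0407] F [-1.4  0.2  5.6] gap 0.03822375217459373
[[ 0.997 -0.     0.081]
 [-0.081 -0.     0.997]
 [-0.    -1.    -0.   ]]
mm [(-36, 33), (-33, 32), (-30, 33), (-27, 109), (-24, 87), (-21, 36), (-18, 179), (-15, 200), (-12, 215), (-9, 83), (-6, 28), (-3, 28), (0, 28), (3, 28), (6, 27), (9, 226), (12, 222), (15, 209), (18, 184), (21, 20), (24, 110), (27, 109), (30, 33), (33, 34), (36, 29)]
deg [(-80, 133), (-72, 152), (-64, 165), (-56, 172), (-48, 135), (-40, 123), (-32, 125), (-24, 93), (-16, 16), (-8, 16), (0, 15), (8, 27), (16, 19), (24, 224), (32, 215), (40, 211), (48, 197), (56, 120), (64, 123), (72, 36), (80, 19)]
```

Strip is centred within 1–2°. I'll lift A and carry it to cradle 1.

```bash
python3 -m crank '0 0 0 0 -1 0 36;0 0 0 0 -1 0 36;0 0 0 -0.377 0 -0.933 36;0 0 0 -0.377 0 -0.933 36;0 0 0 -0.377 0 -0.933 36;0 0 0 -0.377 0 -0.933 36;0 0 0 -0.377 0 -0.933 36;0 0 0 -0.377 0 -0.933 36;0 0 0 0 0.5 0 36;0 0 0 0 0.5 0 36'
python3 -m crank '0 0 0 0 0 0 36;0 0 0 0 0 0 36'
python3 - <<'E'
from h import *
st();c=cap('wrist');save(c,'w9.png',(100,160,460,420),2.1)
E
```

```text
clock: 22.1
tcp_pos: [0.437, -0.0647, 0.0702]
ee_rot: [[0.996, 0.001, 0.084], [-0.084, -0.001, 0.996], [0.001, -1.0, -0.001]]
ft_force: [0.0, 0.1, -1.7]
finger_gap: 0.0384
clock: 22.3
tcp_pos: [0.4371, -0.0629, 0.0703]
ee_rot: [[0.997, -0.001, 0.08], [-0.08, 0.0, 0.997], [-0.001, -1.0, 0.0]]
ft_force: [0.0, 0.4, -2.2]
finger_gap: 0.038
t 22.3 tcp [ 0.4371 -0.0629  0.0703] F [ 0.   0.4 -2.2] gap 0.03796914860660133
[[ 0.997 -0.001  0.08 ]
 [-0.08   0.     0.997]
 [-0.001 -1.     0.   ]]
```

View pics/w9.png

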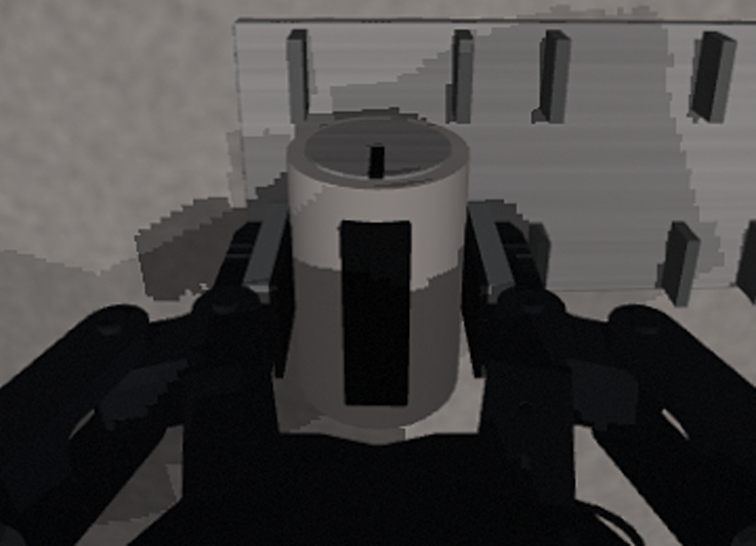

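The bar hangs over cradle 1 with its window up; ribs at crop x 298 and 463, bar centre at 378. Lowering and releasing, then on to B.

```bash
python3 -m crank '0 0 0 0 0.5 0 36;0 0 0 0 0.4 0 36;0 0 0 0 0.12 0 36;0 0 0 0 0 0 36;0 0 0 0 0 0 36'; python3 -m crank '0 0 0 0 0 0 50;0 0 0 0 0 0 50;0 0 0 0 0 0 50;0 0 0 0 -1 0 50;0 0 0 0 -1 0 50;0 0 0 0 -1 0 50;0 0 0 0 -1 0 50'; python3 pt.py
python3 - <<'E'
from h import *
c=cap('wrist');save(c,'w10.png',None,1.4)
g=c['pixels'].astype(int).mean(2)
for u in(240,340): print(u,[(v,int(g[v,u])) for v in range(20,200,4)])
E
```

```text
clock: 22.85
tcp_pos: [0.4373, -0.0631, 0.0406]
ee_rot: [[0.997, -0.0, 0.08], [-0.08, -0.001, 0.997], [-0.0, -1.0, -0.001]]
ft_force: [-4.9, 0.8, 12.1]
finger_gap: 0.0383
clock: 23.55
tcp_pos: [0.4371, -0.0631, 0.1608]
ee_rot: [[0.997, -0.0, 0.081], [-0.081, 0.0, 0.997], [-0.0, -1.0, 0.0]]
ft_force: [0.4, -0.1, -0.9]
finger_gap: 0.05
t 23.55 tcp [ 0.4371 -0.0631  0.1608] F [ 0.4 -0.1 -0.9] gap 0.05001227309416912
[[ 0.997 -0.     0.081]
 [-0.081  0.     0.997]
 [-0.    -1.     0.   ]]
mm [(-36, 129), (-33, 111), (-30, 110), (-27, 109), (-24, 108), (-21, 83), (-18, 87), (-15, 101), (-12, 111), (-9, 107), (-6, 10), (-3, 10), (0, 10), (3, 10), (6, 9), (9, 122), (12, 117), (15, 108), (18, 93), (21, 106), (24, 107), (27, 107), (30, 107), (33, 107), (36, 107)]
deg [(-80, 66), (-72, 72), (-64, 82), (-56, 91), (-48, 99), (-40, 105), (-32, 112), (-24, 103), (-16, 10), (-8, 10), (0, 11), (8, 10), (16, 11), (24, 123), (32, 118), (40, 112), (48, 105), (56, 97), (64, 89), (72, 86), (80, 96)]
240 [(20, 14), (24, 12), (28, 12), (32, 14), (36, 15), (40, 14), (44, 13), (48, 14), (52, 15), (56, 15), (
[... 216 characters left out ...]
6, 126), (140, 123), (144, 125), (148, 123), (152, 132), (156, 133), (160, 130), (164, 128), (168, 138), (172, 132), (176, 129), (180, 134), (184, 132), (188, 130), (192, 118), (196, 110)]
340 [(20, 13), (24, 15), (28, 15), (32, 13), (36, 14), (40, 13), (44, 10), (48, 15), (52, 15), (56, 14), (60, 10), (64, 149), (68, 148), (72, 48), (76, 70), (80, 122), (84, 121), (88, 128), (92, 126), (96, 126), (100, 126), (104, 126), (108, 126), (112, 125), (116, 125), (120, 127), (124, 123), (128, 121), (132, 121), (136, 121), (140, 124), (144, 125), (148, 118), (152, 110), (156, 108), (160, 105), (164, 109), (168, 111), (172, 111), (176, 108), (180, 112), (184, 108), (188, 111), (192, 106), (196, 109)]
```

```bash
python3 -m crank '0 0 0 0.42 0 0.96 56;0 0 0 0.42 0 0.96 56;0 0 0 0.42 0 0.96 56;0 0 0 0.42 0 0.96 56;0 0 0 0.42 0 0.96 56;0 0 0 0.42 0 0.96 56;0 0 0 0.42 0 0.96 56;0 0 0 0.42 0 0.96 56;0 0 0 0.42 0 0.96 56;0 0 0 0 0 0 56'; python3 -m crank '0 0 0 0 0 0 56'; python3 pt.py
```

```text
clock: 24.65
tcp_pos: [0.5717, 0.1908, 0.1587]
ee_rot: [[0.997, -0.0, 0.076], [-0.076, 0.003, 0.997], [-0.001, -1.0, 0.003]]
ft_force: [0.4, 0.1, -0.4]
finger_gap: 0.0561
clock: 24.75
tcp_pos: [0.5707, 0.1865, 0.1584]
ee_rot: [[0.997, -0.002, 0.079], [-0.079, -0.0, 0.997], [-0.002, -1.0, -0.001]]
ft_force: [0.2, -0.3, -0.6]
finger_gap: 0.0559
t 24.75 tcp [0.5707 0.1865 0.1584] F [ 0.2 -0.3 -0.6] gap 0.055887125807202384
[[ 0.997 -0.002  0.079]
 [-0.079 -0.     0.997]
 [-0.002 -1.    -0.001]]
mm [(-36, 40), (-33, 35), (-30, 35), (-27, 35), (-24, 35), (-21, 33), (-18, 169), (-15, 225), (-12, 214), (-9, 223), (-6, 226), (-3, 230), (0, 233), (3, 233), (6, 231), (9, 228), (12, 225), (15, 217), (18, 194), (21, 63), (24, 35), (27, 35), (30, 36), (33, 36), (36, 36)]
deg [(-80, 80), (-72, 97), (-64, 148), (-56, 171), (-48, 189), (-40, 204), (-32, 215), (-24, 222), (-16, 226), (-8, 230), (0, 233), (8, 233), (16, 231), (24, 228), (32, 226), (40, 222), (48, 215), (56, 203), (64, 190), (72, 178), (80, 157)]
```

```bash
python3 -m crank '0 0 0 0 1 0 56;0 0 0 0 1 0 56;0 0 0 0 1 0 56;0 0 0 0 0.93 0 56;0 0 0 0 0 0 50;0 0 0 0 0 0 45;0 0 0 0 0 0 45'; python3 -m crank '0 0 0 0.1 0 0 45;0 0 0 0.2 0 0 45;0 0 0 0.2 0 0 45;0 0 0 0.2 0 0 45;0 0 0 0.2 0 0 45;0 0 0 0.2 0 0 45;0 0 0 0.15 0 0 45;0 0 0 0.08 0 0 45;0 0 0 0 0 0 45;0 0 0 0 0 0 45'; python3 pt.py
```

```text
clock: 25.5
tcp_pos: [0.5722, 0.1859, 0.0434]
ee_rot: [[0.997, 0.002, 0.081], [-0.081, 0.001, 0.997], [0.002, -1.0, 0.001]]
ft_force: [0.4, 0.3, 1.1]
finger_gap: 0.0453
clock: 26.5
tcp_pos: [0.6109, 0.1828, 0.0417]
ee_rot: [[0.997, -0.0, 0.081], [-0.081, -0.0, 0.997], [-0.0, -1.0, -0.0]]
ft_force: [0.3, 0.1, -0.5]
finger_gap: 0.045
t 26.5 tcp [0.6109 0.1828 0.0417] F [ 0.3  0.1 -0.5] gap 0.044964918553310085
[[ 0.997 -0.     0.081]
 [-0.081 -0.     0.997]
 [-0.    -1.    -0.   ]]
mm [(-36, 34), (-33, 36), (-30, 114), (-27, 34), (-24, 22), (-21, 21), (-18, 180), (-15, 206), (-12, 130), (-9, 28), (-6, 28), (-3, 28), (0, 28), (3, 27), (6, 235), (9, 233), (12, 228), (15, 220), (18, 202), (21, 62), (24, 23), (27, 65), (30, 114), (33, 36), (36, 32)]
deg [(-80, 48), (-72, 70), (-64, 149), (-56, 170), (-48, 178), (-40, 133), (-32, 133), (-24, 17), (-16, 18), (-8, 17), (0, 18), (8, 19), (16, 235), (24, 233), (32, 229), (40, 221), (48, 212), (56, 201), (64, 188), (72, 181), (80, 171)]
```

```bash
python3 -m crank '0 0 0 0.05 0 0 44;0 0 0 0.06 0.03 0 44;0 0 0 0 0 0 41;0 0 0 0 0 0 36;0 0 0 0 0 0 36;0 0 0 0 0 0 36;0 0 0 0 0 0 36'; python3 pt.py
```

```text
clock: 27.25
tcp_pos: [0.6147, 0.1825, 0.0413]
ee_rot: [[0.997, 0.001, 0.081], [-0.081, 0.0, 0.997], [0.001, -1.0, 0.0]]
ft_force: [-0.1, -1.1, 5.4]
finger_gap: 0.0381
t 27.25 tcp [0.6147 0.1825 0.0413] F [-0.1 -1.1  5.4] gap 0.03809229366733789
[[ 0.997  0.001  0.081]
 [-0.081  0.     0.997]
 [ 0.001 -1.     0.   ]]
mm [(-36, 34), (-33, 31), (-30, 35), (-27, 114), (-24, 91), (-21, 71), (-18, 192), (-15, 213), (-12, 225), (-9, 29), (-6, 29), (-3, 29), (0, 29), (3, 29), (6, 234), (9, 231), (12, 226), (15, 214), (18, 187), (21, 24), (24, 115), (27, 114), (30, 35), (33, 32), (36, 31)]
deg [(-80, 154), (-72, 170), (-64, 176), (-56, 189), (-48, 198), (-40, 157), (-32, 131), (-24, 26), (-16, 17), (-8, 20), (0, 17), (8, 28), (16, 235), (24, 230), (32, 225), (40, 217), (48, 202), (56, 131), (64, 125), (72, 36), (80, 22)]
```

```bash
python3 -m crank '0 0 0 0 0 0 43;0 0 0 0 0 0 43;0 0 0 0.05 0 0 43;0 0 0 0.03 0 0 43;0 0 0 0 0 0 41;0 0 0 0 0 0 36;0 0 0 0 0 0 36;0 0 0 0 0 0 36;0 0 0 0 0 0 36'; python3 pt.py
```

```text
clock: 28.2
tcp_pos: [0.617, 0.1823, 0.0412]
ee_rot: [[0.997, 0.001, 0.081], [-0.081, 0.0, 0.997], [0.001, -1.0, 0.0]]
ft_force: [0.3, 0.2, 4.7]
finger_gap: 0.0381
t 28.2 tcp [0.617  0.1823 0.0412] F [0.3 0.2 4.7] gap 0.03810093750573736
[[ 0.997  0.001  0.081]
 [-0.081  0.     0.997]
 [ 0.001 -1.     0.   ]]
mm [(-36, 35), (-33, 32), (-30, 35), (-27, 114), (-24, 90), (-21, 56), (-18, 192), (-15, 211), (-12, 223), (-9, 232), (-6, 30), (-3, 29), (0, 29), (3, 30), (6, 29), (9, 234), (12, 226), (15, 216), (18, 186), (21, 21), (24, 115), (27, 114), (30, 36), (33, 32), (36, 31)]
deg [(-80, 149), (-72, 167), (-64, 175), (-56, 189), (-48, 181), (-40, 129), (-32, 130), (-24, 132), (-16, 18), (-8, 21), (0, 17), (8, 29), (16, 28), (24, 232), (32, 225), (40, 218), (48, 203), (56, 128), (64, 126), (72, 33), (80, 21)]
```

```bash
python3 -m crank '0 0 0 0 -1 0 36;0 0 0 -0.324 -1 -0.964 36;0 0 0 -0.324 0 -0.964 36;0 0 0 -0.324 0 -0.964 36;0 0 0 -0.324 0 -0.964 36;0 0 0 -0.324 0 -0.964 36;0 0 0 -0.324 0 -0.964 36;0 0 0 -0.324 0 -0.964 36;0 0 0 -0.324 0 -0.964 36;0 0 0 -0.324 0 -0.964 36'
python3 -m crank '0 0 0 0 0.5 0 36;0 0 0 0 0.5 0 36;0 0 0 0 0 0 36'
python3 -m crank '0 0 0 0 0.5 0 36;0 0 0 0 0.4 0 36;0 0 0 0 0.1 0 36;0 0 0 0 0 0 36'
```

```text
clock: 29.25
tcp_pos: [0.5072, -0.0711, 0.1003]
ee_rot: [[0.997, -0.001, 0.081], [-0.081, 0.0, 0.997], [-0.001, -1.0, 0.0]]
ft_force: [-0.0, -0.4, -2.6]
finger_gap: 0.0381
clock: 29.55
tcp_pos: [0.5071, -0.0691, 0.0686]
ee_rot: [[0.997, -0.004, 0.08], [-0.08, 0.001, 0.997], [-0.004, -1.0, 0.001]]
ft_force: [0.0, 1.2, -3.1]
finger_gap: 0.0377
clock: 29.95
tcp_pos: [0.5085, -0.069, 0.0411]
ee_rot: [[0.997, -0.001, 0.079], [-0.079, -0.0, 0.997], [-0.001, -1.0, -0.0]]
ft_force: [-4.0, 1.5, 9.1]
finger_gap: 0.0381
```

```bash
python3 -m crank '0 0 0 0 0 0 50;0 0 0 0 0 0 50;0 0 0 0 0 0 50;0 0 0 0 -1 0 50;0 0 0 0 -1 0 50;0 0 0 0 -1 0 50;0 0 0 0 -1 0 50;0 0 0 0.15 -1 0.95 85;0 0 0 0.08 0 0.95 85;0 0 0 0.08 0 0.95 85'; python3 -m crank '0 0 0 0.08 0 0.95 85;0 0 0 0.08 0 0.95 85;0 0 0 0.08 0 0.95 85;0 0 0 0.08 0 0.95 85;0 0 0 0.08 0 0.95 85;0 0 0 0.08 0 0.95 85;0 0 0 0.08 0 0.95 85;0 0 0 0 0 0 85;0 0 0 0 0 0 85'
python3 - <<'E'
from h import *
s=st();c=cap('wrist');np.savez('/tmp/w11.npz',**{k:np.array(v) for k,v in c.items()});save(c,'w11.png',None,1.4)
im=c['pixels'].astype(int); m=((im.min(2)>90)).astype(np.uint8)
k,l,q,ce=cv2.connectedComponentsWithStats(m)
for i in range(1,k):
    if 400<q[i,4]<9000: print(q[i],ce[i].round(),onz(c,*ce[i],.036).round(4))
E
```

```text
clock: 30.95
tcp_pos: [0.5256, 0.015, 0.1921]
ee_rot: [[0.997, 0.003, 0.082], [-0.082, -0.0, 0.997], [0.003, -1.0, -0.0]]
ft_force: [0.1, -0.2, 0.3]
finger_gap: 0.085
clock: 31.85
tcp_pos: [0.5573, 0.2123, 0.1904]
ee_rot: [[0.997, -0.001, 0.079], [-0.079, -0.0, 0.997], [-0.001, -1.0, -0.0]]
ft_force: [-0.2, 0.4, 0.9]
finger_gap: 0.0851
t 31.85 tcp [0.5573 0.2123 0.1904] F [-0.2  0.4  0.9] gap 0.08514345563999526
[[ 0.997 -0.001  0.079]
 [-0.079 -0.     0.997]
 [-0.001 -1.    -0.   ]]
[ 248    0   73  145 6773] [283.  70.] [0.5682 0.3187 0.036 ]
[146 268  37  54 566] [164. 293.] [0.4282 0.1166 0.036 ]
[377 268  36  45 511] [395. 290.] [0.6674 0.1013 0.036 ]
[ 177  321  207   63 8965] [283. 348.] [0.5461 0.0361 0.036 ]
[  93  383   50   37 1244] [117. 404.] [ 0.3293 -0.0464  0.036 ]
[ 416  382   51   38 1277] [442. 404.] [ 0.7397 -0.0783  0.036 ]
```

View pics/w11.png

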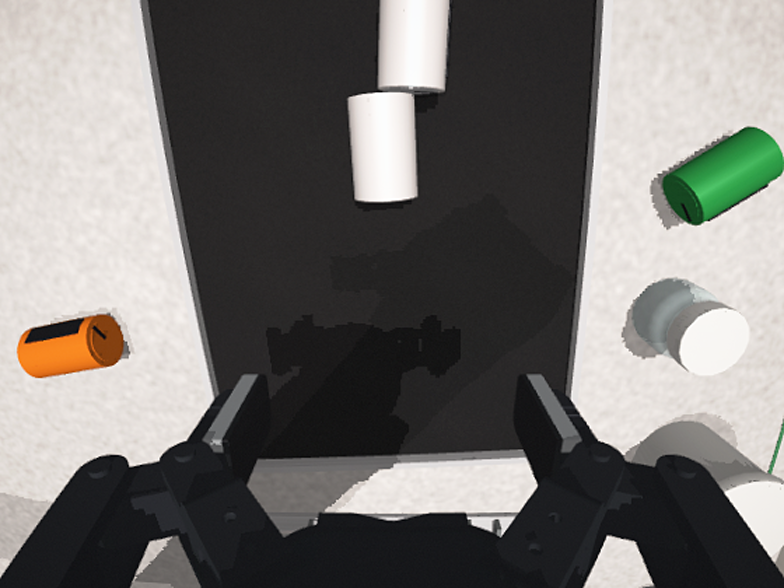

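12 views so far. C is at (383,147), its +y end against D's corner; D is at (413,40). I'll grip C, drag it about 18 mm towards -y along the floor, then roll it.

Run:
```python
from car import *
c=L('w11')
f=lambda u,v,z:onz(c,u/1.4,v/1.4,z).round(4)[:2]
print(f(349,147,.026),f(417,147,.026),f(385,201,.02),f(381,94,.03),f(349,100,.026),f(354,198,.026)); print('D',f(379,60,.026),f(446,60,.026),f(412,92,.03))
p=(f(349,147,.026)+f(417,147,.026))/2; 
d=p-np.array([.5573,.2123]); d[1]=(f(385,201,.02)[1]+f(381,94,.03)[1])/2-.2123
print(p,d,'tool x,z units',(.9968*d[0]-.08*d[1])/.03,(.08*d[0]+.9968*d[1])/.03)
```

```text
[0.5367 0.2936] [0.5788 0.2902] [0.556  0.2578] [0.5592 0.3223] [0.5396 0.3209] [0.5366 0.2621]
D [0.5596 0.3417] [0.5991 0.3387] [0.5776 0.322 ]
[0.55775 0.2919 ] [0.00045 0.07775] tool x,z units -0.19238133333333496 2.584573333333333
```

```bash
python3 -m crank '0 0 0 -0.07 0 0.86 56;0 0 0 -0.06 0 0.86 56;0 0 0 -0.06 0 0.86 56;0 0 0 0 1 0 56;0 0 0 0 1 0 56;0 0 0 0 1 0 56;0 0 0 0 1 0 56;0 0 0 0 0.95 0 56;0 0 0 0 0 0 56'; python3 pt.py; python3 -m crank '0 0 0 0 0 0 46;0 0 0 0 0 0 36;0 0 0 0 0 0 36;0 0 0 0 0 0 36;0 0 0 0 0 -0.2 36;0 0 0 0 0 -0.2 36;0 0 0 0 0 -0.2 36;0 0 0 0 0 0 36;0 0 0 0 0 0 44;0 0 0 0 0 0 44'; python3 -m crank '0 0 0 0 0 0 44'; python3 pt.py
```

```text
clock: 32.8
tcp_pos: [0.5565, 0.286, 0.0385]
ee_rot: [[0.997, -0.006, 0.083], [-0.083, -0.004, 0.997], [-0.005, -1.0, -0.005]]
ft_force: [-0.9, -0.6, -0.5]
finger_gap: 0.056
t 32.8 tcp [0.5565 0.286  0.0385] F [-0.9 -0.6 -0.5] gap 0.05598349671817253
[[ 0.997 -0.006  0.083]
 [-0.083 -0.004  0.997]
 [-0.005 -1.    -0.005]]
mm [(-36, 99), (-33, 45), (-30, 20), (-27, 19), (-24, 23), (-21, 22), (-18, 160), (-15, 187), (-12, 203), (-9, 212), (-6, 219), (-3, 223), (0, 226), (3, 227), (6, 226), (9, 223), (12, 218), (15, 208), (18, 190), (21, 108), (24, 17), (27, 18), (30, 23), (33, 60), (36, 102)]
deg [(-80, 19), (-72, 26), (-64, 93), (-56, 116), (-48, 115), (-40, 116), (-32, 118), (-24, 120), (-16, 120), (-8, 121), (0, 123), (8, 123), (16, 123), (24, 222), (32, 218), (40, 211), (48, 200), (56, 188), (64, 175), (72, 166), (80, 163)]
clock: 33.85
tcp_pos: [0.5568, 0.2709, 0.0426]
ee_rot: [[0.997, 0.0, 0.081], [-0.081, -0.001, 0.997], [0.0, -1.0, -0.001]]
ft_force: [-0.4, -0.2, -0.5]
finger_gap: 0.0441
clock: 33.95
tcp_pos: [0.5566, 0.271, 0.0423]
ee_rot: [[0.997, -0.0, 0.081], [-0.081, -0.001, 0.997], [-0.0, -1.0, -0.001]]
ft_force: [0.7, 0.5, 0.3]
finger_gap: 0.044
t 33.95 tcp [0.5566 0.271  0.0423] F [0.7 0.5 0.3] gap 0.04401816276873338
[[ 0.997 -0.     0.081]
 [-0.081 -0.001  0.997]
 [-0.    -1.    -0.001]]
mm [(-36, 30), (-33, 34), (-30, 109), (-27, 63), (-24, 21), (-21, 22), (-18, 168), (-15, 194), (-12, 209), (-9, 218), (-6, 223), (-3, 227), (0, 230), (3, 231), (6, 230), (9, 227), (12, 222), (15, 211), (18, 192), (21, 48), (24, 22), (27, 109), (30, 108), (33, 34), (36, 33)]
deg [(-80, 54), (-72, 74), (-64, 144), (-56, 141), (-48, 119), (-40, 122), (-32, 123), (-24, 124), (-16, 125), (-8, 126), (0, 221), (8, 231), (16, 229), (24, 226), (32, 222), (40, 214), (48, 203), (56, 190), (64, 180), (72, 170), (80, 160)]
```

```bash
python3 -m crank '0 0 0 0.1 0 0 44;0 0 0 0.2 0 0 44;0 0 0 0.2 0 0 44;0 0 0 0.2 0 0 44;0 0 0 0.2 0 0 44;0 0 0 0.2 0 0 44;0 0 0 0.2 0 0 44;0 0 0 0.15 0 0 44;0 0 0 0.05 0 0 44;0 0 0 0 0 0 44'; python3 -m crank '0 0 0 0 0 0 44'; python3 pt.py
```

```text
clock: 35.0
tcp_pos: [0.6017, 0.2679, 0.0423]
ee_rot: [[0.997, -0.0, 0.081], [-0.081, 0.0, 0.997], [-0.0, -1.0, 0.0]]
ft_force: [-1.0, -0.1, -0.1]
finger_gap: 0.0439
clock: 35.1
tcp_pos: [0.6013, 0.268, 0.0423]
ee_rot: [[0.997, -0.0, 0.081], [-0.081, -0.0, 0.997], [-0.0, -1.0, -0.0]]
ft_force: [-0.1, 0.7, -0.4]
finger_gap: 0.044
t 35.1 tcp [0.6013 0.268  0.0423] F [-0.1  0.7 -0.4] gap 0.04404532325547771
[[ 0.997 -0.     0.081]
 [-0.081 -0.     0.997]
 [-0.    -1.    -0.   ]]
mm [(-36, 32), (-33, 33), (-30, 109), (-27, 63), (-24, 21), (-21, 21), (-18, 58), (-15, 24), (-12, 24), (-9, 24), (-6, 23), (-3, 228), (0, 230), (3, 230), (6, 229), (9, 226), (12, 222), (15, 217), (18, 202), (21, 120), (24, 24), (27, 109), (30, 109), (33, 35), (36, 32)]
deg [(-80, 22), (-72, 22), (-64, 101), (-56, 99), (-48, 23), (-40, 20), (-32, 16), (-24, 17), (-16, 17), (-8, 132), (0, 127), (8, 229), (16, 228), (24, 225), (32, 222), (40, 218), (48, 211), (56, 201), (64, 189), (72, 180), (80, 177)]
```

```bash
python3 -m crank '0 0 0 0.1 0 0 44;0 0 0 0.15 0 0 44;0 0 0 0.1 0.04 0 44;0 0 0 0.04 0 0 44;0 0 0 0 0 0 41;0 0 0 0 0 0 36;0 0 0 0 0 0 36;0 0 0 0 0 0 36;0 0 0 0 0 0 36'; python3 pt.py
```

```text
clock: 36.05
tcp_pos: [0.6134, 0.267, 0.0415]
ee_rot: [[0.997, 0.001, 0.081], [-0.081, 0.0, 0.997], [0.001, -1.0, 0.0]]
ft_force: [0.1, -0.7, 3.0]
finger_gap: 0.0384
t 36.05 tcp [0.6134 0.267  0.0415] F [ 0.1 -0.7  3. ] gap 0.03836440692074939
[[ 0.997  0.001  0.081]
 [-0.081  0.     0.997]
 [ 0.001 -1.     0.   ]]
mm [(-36, 32), (-33, 32), (-30, 33), (-27, 109), (-24, 91), (-21, 43), (-18, 180), (-15, 201), (-12, 215), (-9, 26), (-6, 27), (-3, 28), (0, 28), (3, 28), (6, 50), (9, 225), (12, 221), (15, 208), (18, 182), (21, 23), (24, 109), (27, 100), (30, 34), (33, 34), (36, 27)]
deg [(-80, 137), (-72, 155), (-64, 167), (-56, 178), (-48, 134), (-40, 123), (-32, 126), (-24, 21), (-16, 17), (-8, 16), (0, 21), (8, 26), (16, 116), (24, 224), (32, 219), (40, 210), (48, 196), (56, 120), (64, 123), (72, 33), (80, 21)]
```

```bash
python3 -m crank '0 0 0 0 -1 0 36;0 0 0 -0.02 -1 -0.96 36;0 0 0 -0.02 0 -0.96 36;0 0 0 -0.02 0 -0.96 36;0 0 0 -0.02 0 -0.96 36;0 0 0 -0.02 0 -0.96 36;0 0 0 -0.02 0 -0.96 36;0 0 0 -0.02 0 -0.96 36;0 0 0 -0.02 0 -0.96 36'
python3 -m crank '0 0 0 0 0 -0.96 36;0 0 0 0 0 -0.96 36;0 0 0 0 0 -0.96 36;0 0 0 0 0 -0.96 36;0 0 0 0 0.5 0 36;0 0 0 0 0.5 0 36;0 0 0 0 0 0 36'
python3 -m crank '0 0 0 0 0.5 0 36;0 0 0 0 0.4 0 36;0 0 0 0 0.1 0 36;0 0 0 0 0 0 36'
```

```text
clock: 37.0
tcp_pos: [0.5889, 0.0366, 0.1005]
ee_rot: [[0.997, -0.002, 0.081], [-0.081, -0.0, 0.997], [-0.001, -1.0, -0.0]]
ft_force: [0.6, 0.1, -0.9]
finger_gap: 0.038
clock: 37.7
tcp_pos: [0.5786, -0.0759, 0.0685]
ee_rot: [[0.997, -0.005, 0.08], [-0.08, 0.001, 0.997], [-0.005, -1.0, 0.001]]
ft_force: [-1.0, 1.5, -2.5]
finger_gap: 0.0382
clock: 38.1
tcp_pos: [0.5803, -0.076, 0.0414]
ee_rot: [[0.997, -0.001, 0.079], [-0.079, -0.0, 0.997], [-0.001, -1.0, -0.0]]
ft_force: [-4.2, 0.3, 7.3]
finger_gap: 0.0382
```

```bash
python3 -m crank '0 0 0 0 0 0 50;0 0 0 0 0 0 50;0 0 0 0 0 0 50;0 0 0 0 -1 0 50;0 0 0 0 -1 0 50;0 0 0 0 -1 0 56;0 0 0 0 -1 0 56;0 0 0 -0.08 0 1 56;0 0 0 -0.08 0 1 56;0 0 0 -0.08 0 1 56'; python3 -m crank '0 0 0 -0.08 0 1 56;0 0 0 -0.08 0 1 56;0 0 0 -0.08 0 1 56;0 0 0 -0.08 0 1 56;0 0 0 -0.08 0 1 56;0 0 0 -0.08 0 1 56;0 0 0 -0.08 0 1 56;0 0 0 -0.08 0 1 56;0 0 0 -0.08 0 1 56;0 0 0 -0.08 0 1 56'; python3 -m crank '0 0 0 -0.08 0 1 56;0 0 0 0 0 0.15 56;0 0 0 0 0 0 56;0 0 0 0 0 0 56'; python3 pt.py
python3 - <<'E'
from h import *
s=st();c=cap('wrist');g=c['pixels'].astype(int).mean(2);t=np.array(s['tcp_pos'])
ax=np.array(s['ee_rot'])[:,2]
print([(d,int(g[tuple(proj(c,np.array([t[0],t[1],.036])+ax*d/1000).astype(int)[::-1])])) for d in range(-45,46,5)])
E
```

```text
clock: 39.1
tcp_pos: [0.5807, 0.0138, 0.1615]
ee_rot: [[0.997, 0.001, 0.082], [-0.082, -0.0, 0.997], [0.001, -1.0, -0.0]]
ft_force: [-0.3, 0.5, 0.6]
finger_gap: 0.0555
clock: 40.1
tcp_pos: [0.5809, 0.3153, 0.1609]
ee_rot: [[0.997, -0.0, 0.081], [-0.081, -0.0, 0.997], [-0.0, -1.0, -0.0]]
ft_force: [0.1, -0.6, 0.3]
finger_gap: 0.056
clock: 40.5
tcp_pos: [0.5817, 0.3474, 0.1607]
ee_rot: [[0.997, -0.0, 0.082], [-0.082, -0.001, 0.997], [-0.0, -1.0, -0.001]]
ft_force: [-1.1, 0.5, 0.4]
finger_gap: 0.0559
t 40.5 tcp [0.5817 0.3474 0.1607] F [-1.1  0.5  0.4] gap 0.05590879466317859
[[ 0.997 -0.     0.082]
 [-0.082 -0.001  0.997]
 [-0.    -1.    -0.001]]
mm [(-36, 39), (-33, 35), (-30, 34), (-27, 35), (-24, 34), (-21, 159), (-18, 212), (-15, 230), (-12, 220), (-9, 227), (-6, 231), (-3, 234), (0, 234), (3, 232), (6, 229), (9, 225), (12, 217), (15, 197), (18, 91), (21, 34), (24, 36), (27, 35), (30, 35), (33, 34), (36, 35)]
deg [(-80, 189), (-72, 194), (-64, 186), (-56, 195), (-48, 205), (-40, 214), (-32, 221), (-24, 227), (-16, 230), (-8, 233), (0, 234), (8, 231), (16, 229), (24, 225), (32, 218), (40, 206), (48, 189), (56, 138), (64, 44), (72, 27), (80, 31)]
t 40.55 tcp [0.5819 0.3469 0.1609] F [-0.6 -0.4  0.2] gap 0.0555789954087061
[[ 0.997  0.     0.082]
 [-0.082 -0.001  0.997]
 [ 0.    -1.    -0.001]]
[(-45, 19), (-40, 18), (-35, 19), (-30, 14), (-25, 232), (-20, 232), (-15, 232), (-10, 232), (-5, 233), (0, 233), (5, 233), (10, 233), (15, 249), (20, 249), (25, 249), (30, 250), (35, 170), (40, 131), (45, 37)]
```

```bash
python3 -m crank '0 0 0 -0.08 1 0.1 56;0 0 0 0 1 0 56;0 0 0 0 1 0 56;0 0 0 0 0.97 0 56;0 0 0 0 0 0 50;0 0 0 0 0 0 44;0 0 0 0 0 0 44';  python3 -m crank '0 0 0 -0.1 0 0 44;0 0 0 -0.2 0 0 44;0 0 0 -0.2 0 0 44;0 0 0 -0.2 0 0 44;0 0 0 -0.15 0 0 44;0 0 0 -0.05 0 0 44;0 0 0 0 0 0 44;0 0 0 0 0 0 44'; python3 pt.py
```

```text
clock: 41.3
tcp_pos: [0.5803, 0.3522, 0.0441]
ee_rot: [[0.997, 0.002, 0.082], [-0.082, 0.001, 0.997], [0.002, -1.0, 0.002]]
ft_force: [-0.2, 0.1, 1.3]
finger_gap: 0.0444
clock: 42.1
tcp_pos: [0.5524, 0.354, 0.042]
ee_rot: [[0.997, 0.0, 0.081], [-0.081, -0.0, 0.997], [0.0, -1.0, -0.0]]
ft_force: [0.1, -0.1, 0.0]
finger_gap: 0.0441
t 42.1 tcp [0.5524 0.354  0.042 ] F [ 0.1 -0.1  0. ] gap 0.04414115924370443
[[ 0.997  0.     0.081]
 [-0.081 -0.     0.997]
 [ 0.    -1.    -0.   ]]
mm [(-36, 28), (-33, 31), (-30, 104), (-27, 60), (-24, 19), (-21, 156), (-18, 186), (-15, 200), (-12, 211), (-9, 218), (-6, 225), (-3, 26), (0, 26), (3, 26), (6, 25), (9, 26), (12, 209), (15, 192), (18, 148), (21, 18), (24, 22), (27, 105), (30, 104), (33, 32), (36, 31)]
deg [(-80, 166), (-72, 168), (-64, 174), (-56, 183), (-48, 171), (-40, 120), (-32, 120), (-24, 170), (-16, 127), (-8, 16), (0, 25), (8, 24), (16, 25), (24, 22), (32, 206), (40, 149), (48, 165), (56, 93), (64, 16), (72, 18), (80, 18)]
```

```bash
python3 -m crank '0 0 0 -0.09 0 0 44;0 0 0 -0.09 0.03 0 44;0 0 0 0 0 0 41;0 0 0 0 0 0 36;0 0 0 0 0 0 36;0 0 0 0 0 0 36;0 0 0 0 0 0 36'; python3 pt.py
```

```text
clock: 42.85
tcp_pos: [0.5466, 0.3547, 0.0414]
ee_rot: [[0.997, -0.0, 0.081], [-0.081, -0.0, 0.997], [-0.0, -1.0, -0.0]]
ft_force: [-2.2, -0.6, 5.5]
finger_gap: 0.0379
t 42.85 tcp [0.5466 0.3547 0.0414] F [-2.2 -0.6  5.5] gap 0.0378687327059521
[[ 0.997 -0.     0.081]
 [-0.081 -0.     0.997]
 [-0.    -1.    -0.   ]]
mm [(-36, 30), (-33, 28), (-30, 29), (-27, 103), (-24, 85), (-21, 31), (-18, 170), (-15, 190), (-12, 204), (-9, 202), (-6, 26), (-3, 25), (0, 25), (3, 25), (6, 26), (9, 220), (12, 213), (15, 200), (18, 178), (21, 22), (24, 104), (27, 96), (30, 31), (33, 27), (36, 28)]
deg [(-80, 123), (-72, 141), (-64, 157), (-56, 169), (-48, 167), (-40, 117), (-32, 119), (-24, 122), (-16, 15), (-8, 16), (0, 14), (8, 23), (16, 24), (24, 219), (32, 211), (40, 202), (48, 188), (56, 172), (64, 117), (72, 30), (80, 19)]
```

```bash
python3 -m crank '0 0 0 0 -1 0 36;0 0 0 0.313 -1 -0.948 36;0 0 0 0.313 0 -0.948 36;0 0 0 0.313 0 -0.948 36;0 0 0 0.313 0 -0.948 36;0 0 0 0.313 0 -0.948 36;0 0 0 0.313 0 -0.948 36;0 0 0 0.313 0 -0.948 36;0 0 0 0.313 0 -0.948 36'
python3 -m crank '0 0 0 0.313 0 -0.948 36;0 0 0 0.313 0 -0.948 36;0 0 0 0.313 0 -0.948 36;0 0 0 0.313 0 -0.948 36;0 0 0 0.313 0 -0.948 36;0 0 0 0.313 0 -0.948 36;0 0 0 0.313 0 -0.948 36;0 0 0 0 0.5 0 36;0 0 0 0 0.5 0 36;0 0 0 0 0 0 36'
python3 -m crank '0 0 0 0 0.5 0 36;0 0 0 0 0.4 0 36;0 0 0 0 0.1 0 36;0 0 0 0 0 0 36'
```

```text
clock: 43.8
tcp_pos: [0.6035, 0.12, 0.1005]
ee_rot: [[0.997, -0.001, 0.081], [-0.081, -0.0, 0.997], [-0.0, -1.0, -0.0]]
ft_force: [1.2, 0.5, -1.5]
finger_gap: 0.0384
clock: 44.8
tcp_pos: [0.6507, -0.0812, 0.068]
ee_rot: [[0.997, -0.005, 0.08], [-0.08, 0.001, 0.997], [-0.005, -1.0, 0.001]]
ft_force: [-0.7, 0.1, -3.1]
finger_gap: 0.038
clock: 45.2
tcp_pos: [0.6526, -0.081, 0.0415]
ee_rot: [[0.997, -0.0, 0.08], [-0.08, -0.0, 0.997], [-0.0, -1.0, -0.0]]
ft_force: [-2.7, 0.4, 4.5]
finger_gap: 0.0379
```

Release, rise and back off for a full check from above the carrier and pot.

```bash
python3 -m crank '0 0 0 0 0 0 50;0 0 0 0 0 0 50;0 0 0 0 0 0 50;0 0 0 0 -1 0 50;0 0 0 0 -1 0 50;0 0 0 0 -1 0 50;0 0 0 0 -1 0 50;0 0 0 -1 -1 -0.5 85;0 0 0 -1 -1 -0.8 85;0 0 0 -1 -1 -0.8 85'; python3 -m crank '0 0 0 0 0 -1 85;0 0 0 0 0 -1 85;0 0 0 0 0 -0.5 85;0 0 0 0 0 0 85;0 0 0 0 0 0 85';python3 - <<'E'
from h import *
st();c=cap('wrist');save(c,'w12.png',None,1.4);np.savez('/tmp/w12.npz',**{k:np.array(v) for k,v in c.items()})
E
```

```text
clock: 46.2
tcp_pos: [0.5569, -0.1377, 0.252]
ee_rot: [[0.997, -0.0, 0.08], [-0.08, -0.0, 0.997], [-0.0, -1.0, -0.0]]
ft_force: [0.6, -1.8, 0.3]
finger_gap: 0.0849
clock: 46.7
tcp_pos: [0.5522, -0.2108, 0.2508]
ee_rot: [[0.997, -0.0, 0.08], [-0.08, 0.001, 0.997], [-0.0, -1.0, 0.001]]
ft_force: [-0.5, 0.5, -0.2]
finger_gap: 0.0853
t 46.7 tcp [ 0.5522 -0.2108  0.2508] F [-0.5  0.5 -0.2] gap 0.08529930299049153
[[ 0.997 -0.     0.08 ]
 [-0.08   0.001  0.997]
 [-0.    -1.     0.001]]
```

View pics/w12.png

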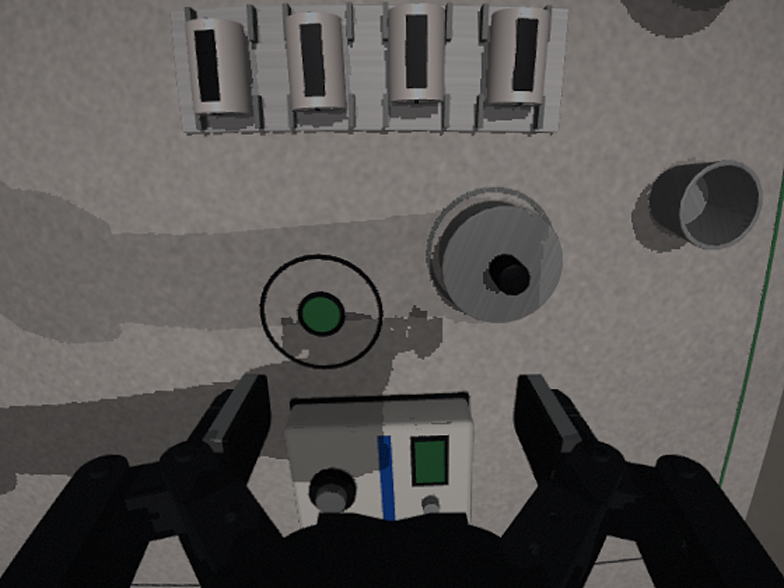

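All four bars lie in cradles with their windows up (strips at 206,65; 314,60; 417,51; 525,54). The pot is in the grey ring and the button is up. Checking the numbers.

```bash
python3 - <<'E'
from car import *
c=L('w12');g=c['pixels'].astype(int).mean(2)
f=lambda u,v,z:onz(c,u/1.4,v/1.4,z)[:2]
C=np.array([.545,-.073]);ex=np.array([.9968,-.0797]);ey=np.array([.0797,.9968])
m=(g<60).astype(np.uint8)
for n,p,k in zip('ABCD',[(206,65),(314,60),(417,51),(525,54)],(-.108,-.036,.036,.108)):
    K,l,s,ce=cv2.connectedComponentsWithStats(m);i=l[int(p[1]/1.4),int(p[0]/1.4)]
    q=onz(c,*ce[i],.046)[:2]-C; print(n,s[i],'along x,y from cradle mm',((q@ex-k)*1000).round(1),(q@ey*1000).round(1))
print('carrier front edge',[(f(u,v,.006)-C)@ey for u,v in((190,131),(557,131))])
print('lid',f(442,263,.048),f(563,263,.048),f(502,206,.048),f(502,322,.048))
print('ring L,T',f(427,245,0),f(495,187,0))
E
python3 - <<'E'
from h import *
c=cap('scene');save(c,'sc9.png',(190,180,370,350),4.4)
np.savez('/tmp/sc9.npz',**{k:np.array(v) for k,v in c.items()})
E
```

```text
A [139  21  18  52 704] along x,y from cradle mm -1.0 -1.7
B [214  17  18  52 746] along x,y from cradle mm 0.0 0.1
C [290  11  15  52 779] along x,y from cradle mm -2.0 4.9
D [366  13  19  52 743] along x,y from cradle mm -0.2 3.9
carrier front edge [np.float64(-0.04393213783789066), np.float64(-0.04473924224027498)]
lid [ 0.58952211 -0.21935234] [ 0.68275655 -0.22662146] [ 0.63552266 -0.17944953] [ 0.63547831 -0.27205872]
ring L,T [ 0.58192882 -0.21589487] [ 0.64125537 -0.17090392]
```

View pics/sc9.png

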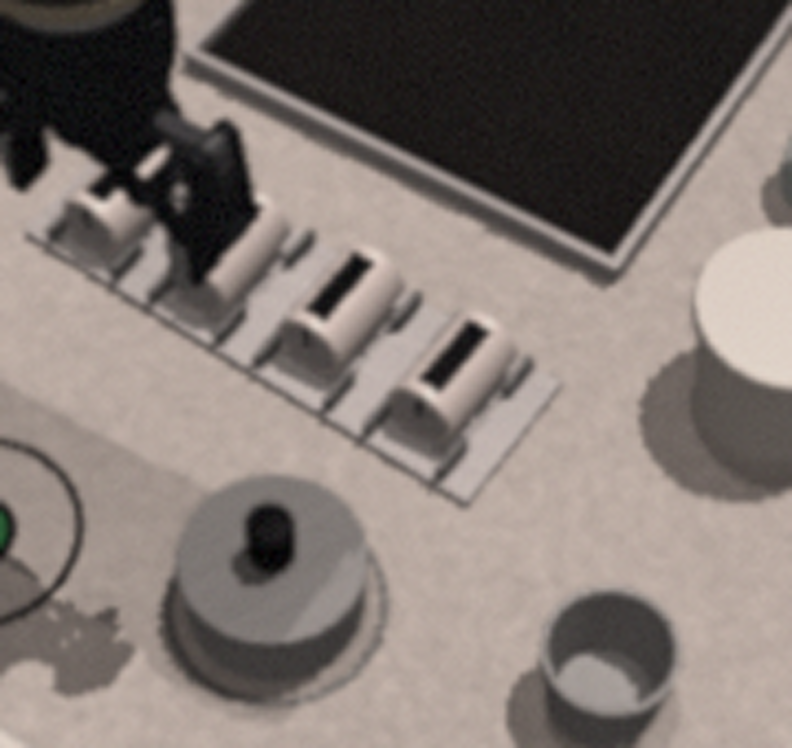

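```bash
python3 -c "
from station import close_job
print(close_job())"
```

```text
the job is handed in; nothing more can be done
None
```

The job is handed in at about 47 s of the 210 s allowed; handing in gave no verdict, so the results below are from my own checks.

- **Pot and calibration:** I slid the pot to the black ring and let go, about 2 mm from its centre by the grip and up to 5 mm by the lid. Then I pressed the button until it bottomed out at 42 N. A picture just after showed the pot still on the ring and the button back up. I then slid the pot back; it now measures about 1 mm from the parking ring's centre.
- **Bars:** I rolled all four white bars window-up on the board, then placed them in cradles 1 to 4. In the last view each is within 1–5 mm of its cradle's middle. The windows are within about 5° of up, which I measured in the grip or just after release.
- **Things that went wrong:** The first bar over-rolled to about -40° and I rolled it back. One bar was knocked against its neighbour during the run, so I gripped it and dragged it 18 mm along the board before rolling it.
- **Bystanders and clearance:** I kept clear of the pail, jar, cup and the coloured bars. The pail and cup look undisturbed in the last pictures, but I did not measure them or re-check the jar. The arm ended clear of everything.
- **Disagreement:** The scene and side cameras put the same points up to about 10 mm apart, so I relied on close wrist views for positions.

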